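# Unlid the curing chest and unmould the ornaments

## Robot

A 7-joint arm with a two-finger parallel gripper is mounted at the origin on the work surface. World frame = base frame: x ahead of the robot, y to its left, z up, the work surface at z = 0. Lengths are in m, angles in rad, forces in N, time in s.
With the tool pointing down it reaches from about 0.425 to 0.925 m from the base axis. Payload 6.8 kg.
Tool frame: the origin (TCP) lies midway between the tips of the shut fingers; the grasp point (between the pads) lies 19 mm behind it; z points along the fingers, y is the line along which they close (so a half turn about z gives the same grasp; the last joint's range is limited). The gripper opens to 85 mm and grips with 20 to 120 N. Pads are 22 mm wide; open, the fingers measure 114 mm over their backs; the gripper's body (76 mm by 85 mm) begins 54 mm behind the grasp point. The pads swing forward as they close: fully open they stand 13 mm farther back than shut.
Start: joints at [-1.339, 0.477, 0.022, 1.555, -0.011, 1.109, -0.083], TCP at [0.225, 0.636, 0.231] pointing down, gripper open.
Joint ranges: [-2.96, 2.96], [-0.34, 2.1], [-1.41, 1.46], [0.24, 2.44], [-1.37, 4.51], [0.17, 1.92], [-2.96, 2.96]. Speed limits (rad/s): [2.39, 2.39, 3.14, 3.14, 3.14, 3.14, 3.14].

## Interface

Orientations are given as a rotation vector (axis times angle).
In Python, from bench import r gives the robot as it stands. The module is installed in compiled form; this text tells all that it offers.
- The arm moves only by the tool apply_moves, never from a script. Its argument "rows" is a list of rows, each a list of 6 numbers: the shift along the tool's x, y, z scaled (see below), then the turn, a rotation vector about the tool's x, y, z scaled (see below). A call has 1 to 5 rows; each row is the pose to reach, as a shift and turn from the pose commanded when the call began, along the tool's axes at that moment; what a row does not reach only later rows make up. The controller multiplies each number of a shift by 0.25 m and each number of a turn by 90 degrees. A row lasts 1/8 s, in which the tool goes at most 62.5 mm and 10.7 degrees, less where a joint would pass 70% of its speed; a pose out of reach is approached as far as the arm can. A call with a number of a shift or a turn outside -1 to 1 is refused whole. A call with a gripper value outside its range is refused whole. "claw" is the opening, from 0 (shut) to 1 (fully open), set as the call begins (left out, the last holds). The fingers move at their own pace and stop on an object; "newtons" is the grip in N (left out, the last holds). Time passes only in rows, so rows that repeat a pose let the fingers close. It gives the time, the measured TCP pose, the force, the opening and the grip force at its end, in the units of the state.
- r.get_obs(): the state, without advancing time (a new reading comes with each control period).
- r.grab_frame(name): name is "side" or "top" or "wrist"; returns a dict with "pixels" (400x640x3 uint8, red, green, blue), "intrinsics" (3x3 intrinsics, pixels), "dist" ([k1, k2, p1, p2, k3] as OpenCV has them; the pictures are not rectified), "eye" and "attitude" of the camera in the world. Camera axes: x right, y up, looking along -z (the intrinsics and any distortion apply to the point x, -y, -z); pixel columns grow to the right and rows downward; lengths in m; the calibration is good to about 2 mm. A picture is of the moment at which its call begins. There is no depth.
- r.hand_in(): hands the job in; it is judged then, once.
Trained networks look in a picture, given as the dict that the camera call returned (one of the last four; its "shot" number tells which), for a name from the list of things; names that differ only in an ending like _2 or _b are one class to them, and where a whole thing is asked for, a point or a joint stands for the part that bears it (a point fixed in the world has none). Each returns a list of dicts, best first, with "conf" (0 to 1); they miss things now and then, are a little off and sometimes report something else, mostly with a low value. They report only what shows in the picture. A call takes as long as a camera call.
- r.search_frame(picture, thing): "rect" ([left, top, width, height] in pixels, round what is visible of it).
- r.outline_of(picture, thing): "pixels" (400x640 bool, what is visible of it) and "rect" ([left, top, width, height] in pixels, round what is visible of it).
- r.landmark_of(picture, thing): "point" ([column, row] in pixels: a listed point, or the origin of a listed thing).
The state is a dict: "clock": time; "joints": joint angles; "qvel": joint speeds; "tau": joint torques, N m; "tcp_pos": TCP position; "orientation": TCP orientation; "contact_force": force on the tool from outside, world axes, zero at the start; "moment": the same for the moment, N m; "grip_width": finger opening in m; "gripper_force": force on a finger pad.
Only numpy, scipy, OpenCV 4.12 (cv2) and the standard library are available. Lean on these libraries where they do the work, as an engineer would, in place of code of your own. Each camera call takes 0.05 s, during which the arm holds its last target. There are 200 camera calls.

## Task

Swing the lid of the curing chest up until it stands upright on its hinges, lift it straight up off its hinge pins, and stand it in the green rack's slot with the handle up. Then lift every cast ornament out of the mould and lay it flat in the yellow tray with its stub pointing up, none on top of another. Leave the glue bottle, the jar and the spool where they stand.

Things in the scene. Friction and masses are not known exactly. Their poses are not given: they have to be found in the camera images.
- chest: fixed blue chest, outside 142 (x) x 230 (y) x 75 mm high, walls 5 mm; origin: centre of underside, z up, x towards its hinge side, away from the robot. A black mould fills it to 35 mm above the origin; six cavities 54 x 48 mm, 12 mm deep (floor at 23 mm), centred at x = -31 and 31, y = -66, 0 and 66 mm.
- chest_hinge (a point): middle of the chest's hinge axis (along its y), 97 mm behind (+x) and 80 mm above its origin. Two steel brackets at y = +-94 mm, tops 15 mm above the axis, with 9 mm slots on top, hold the lid's flat pins with up to 6 mm play; these come out straight up (30 mm) only within 0.2 rad of upright. A back stop (top 40 mm above the axis) lets the lid rest 0.1 rad past upright; short of upright it falls shut.
- lid: white loose lid, 0.4 kg, starts shut. Plate 148 (x) x 232 (y) x 10 mm, its middle at x = -97 mm; two arms at y = +-75 mm carry the 14 x 5 mm hinge pins and end 7 mm beyond the origin. Origin: on the hinge axis, midway between the pins. x runs from handle to hinge (shut: along the chest's x; upright: straight down), y along the hinge.
- lid_bar (a point): middle of the lid's red handle: a round bar 14 mm thick, 98 mm free between its side posts, parallel to the hinge, 213 mm from the hinge axis in the plane of the lid, centre 42 mm off the plate's front edge. It can turn between fingers that pinch it from above.
- rack: fixed green rack, base 200 x 100 x 8 mm; a 26 mm wide slot runs along its x between walls 58 mm high, with flared lips to 82 mm (mouth about 66 mm). Origin: centre of underside, z up. The lid stands in it handle up, arms on the base, its y along the rack's x, either way round, plate overhanging the ends; the bar is then about 227 mm above the table.
- tray: yellow open sorting tray, fixed: 220 (x) x 160 (y) x 30 mm outside, walls and floor 5 mm. Origin: centre of the underside, z up.
- glue: white glue bottle, 52 mm wide, 130 mm tall, bystander; origin: centre of its foot.
- jar: glass jar with red cap, 70 mm wide, 90 mm tall, bystander; origin: centre of its foot.
- spool: red ribbon spool standing on end, 70 mm wide, 56 mm tall, bystander; origin: centre of its foot.
- cast1: cast ornament: tile 50 x 44 mm (x, y), 14 mm thick, with a sprue stub 24 x 14 mm (x, y), 30 mm tall, on the middle of its top; about 90 g. Origin: centre of the tile's underside; z up through the stub. Starts in a mould cavity, stub up, axes along the chest's. May be absent (None from the start). Colour: white plaster.
- cast2: cast ornament: tile 50 x 44 mm (x, y), 14 mm thick, with a sprue stub 24 x 14 mm (x, y), 30 mm tall, on the middle of its top; about 90 g. Origin: centre of the tile's underside; z up through the stub. Starts in a mould cavity, stub up, axes along the chest's. May be absent (None from the start). Colour: terracotta.
- cast3: cast ornament: tile 50 x 44 mm (x, y), 14 mm thick, with a sprue stub 24 x 14 mm (x, y), 30 mm tall, on the middle of its top; about 90 g. Origin: centre of the tile's underside; z up through the stub. Starts in a mould cavity, stub up, axes along the chest's. May be absent (None from the start). Colour: blue.
- cast4: cast ornament: tile 50 x 44 mm (x, y), 14 mm thick, with a sprue stub 24 x 14 mm (x, y), 30 mm tall, on the middle of its top; about 90 g. Origin: centre of the tile's underside; z up through the stub. Starts in a mould cavity, stub up, axes along the chest's. May be absent (None from the start). Colour: white plaster.
- cast5: cast ornament: tile 50 x 44 mm (x, y), 14 mm thick, with a sprue stub 24 x 14 mm (x, y), 30 mm tall, on the middle of its top; about 90 g. Origin: centre of the tile's underside; z up through the stub. Starts in a mould cavity, stub up, axes along the chest's. May be absent (None from the start). Colour: terracotta.
- cast6: cast ornament: tile 50 x 44 mm (x, y), 14 mm thick, with a sprue stub 24 x 14 mm (x, y), 30 mm tall, on the middle of its top; about 90 g. Origin: centre of the tile's underside; z up through the stub. Starts in a mould cavity, stub up, axes along the chest's. May be absent (None from the start). Colour: blue.

How it is judged:
By the outcome, as a careful person would: the job done as asked, in the order asked, and still so for the second after the job is handed in, with the robot touching nothing.
Of cast1, cast2, cast3, cast4, cast5, cast6 only 4 to 5 are there at a start; the rules pass over those that are not, and their reading is None.
At some moment in a run one of cast1, cast2, cast3, cast4, cast5, cast6 may be knocked a few centimetres aside while the robot is not near it.
It also fails if it takes over 208 s, if anything falls off the work surface, if the arm or the gripper's body presses on something with over 40 N, if the wrist force passes 120 N, or if a joint passes its speed limit or range.

## Working session

There is one attempt and no reset: what is moved stays moved. The work goes in short steps, Python scripts to look and compute and a tool call to move; the robot and the scene stay as the last step left them, time stands still between calls to the robot, and variables do not carry over. Pictures are saved under pics/ and viewed, at most 16 in all, crops included, and the job is handed in when it is done.

Besides the shell and the picture viewer there is one more tool, called after "Call:" by a JSON object that holds its "method" and its "body". apply_moves: Moves the arm, as the interface text tells. Its arguments: {"type":"object","properties":{"rows":{"type":"array","items":{"type":"array","items":{"type":"number"}}},"claw":{"type":"number"},"newtons":{"type":"number"}},"required":["rows"]}

```bash
mkdir -p pics; ls
cat > h.py <<'E'
import numpy as np, cv2
from bench import r
from scipy.spatial.transform import Rotation as R
def shot(n,save=None):
    f=r.grab_frame(n)
    if save: cv2.imwrite('pics/'+save+'.png',f['pixels'][:,:,::-1])
    return f
def att(f):
    a=np.array(f['attitude'],float)
    return a if a.shape==(3,3) else R.from_rotvec(a).as_matrix() if a.size==3 else R.from_quat(a).as_matrix()
def ray(f,p):
    u=cv2.undistortPoints(np.array([[p]],float),np.array(f['intrinsics'],float),np.array(f['dist'],float))[0,0]
    return np.array(f['eye']),att(f)@np.array([u[0],-u[1],-1.])
def atz(f,p,z):
    e,d=ray(f,p); return e+d*(z-e[2])/d[2]
def proj(f,P):
    c=(np.atleast_2d(P)-np.array(f['eye']))@att(f); c=c*[1,-1,-1]
    return cv2.projectPoints(c,np.zeros(3),np.zeros(3),np.array(f['intrinsics'],float),np.array(f['dist'],float))[0][:,0]
def tri(fs,ps):
    A=np.zeros((3,3));b=np.zeros(3)
    for f,p in zip(fs,ps):
        e,d=ray(f,p);d=d/np.linalg.norm(d);M=np.eye(3)-np.outer(d,d);A+=M;b+=M@e
    return np.linalg.solve(A,b)
E
python3 - <<'E'
from h import *
S=shot('side','s0');T=shot('top','t0')
o=r.get_obs();print({k:np.round(v,3) for k,v in o.items()})
for f in(S,T):print(f['eye'],f['attitude'],f['intrinsics'],f['dist'])
for n in['chest','chest_hinge','lid','lid_bar','rack','tray','glue','jar','spool']:
    L=[r.landmark_of(f,n) for f in(T,S)]
    print(n,[[(np.round(d['point']),round(d['conf'],2)) for d in l[:2]] for l in L],end=' ')
    if L[0] and L[1]:print(np.round(tri((T,S),[l[0]['point'] for l in L]),3))
    if L[0]:
        z={'chest_hinge':.08,'lid':.08,'lid_bar':.08}.get(n,0);print('   z',z,np.round(atz(T,L[0][0]['point'],z),3))
E
```

```text
pics
{'clock': np.float64(0.1), 'joints': array([-1.339,  0.478,  0.022,  1.556, -0.012,  1.109, -0.083]), 'qvel': array([ 0.   , -0.   ,  0.001, -0.002, -0.   ,  0.001, -0.002]), 'tau': array([ 4.0000e-03, -5.9775e+01,  1.6130e+00, -2.8195e+01,  1.3000e-02,
        5.0000e-03,  0.0000e+00]), 'tcp_pos': array([0.225, 0.636, 0.23 ]), 'orientation': array([-5.310e-01, -3.096e+00,  3.000e-03]), 'contact_force': array([ 0.352, -1.076, -1.185]), 'moment': array([-0.049,  0.017,  0.022]), 'gripper_force': np.float64(0.0), 'grip_width': np.float64(0.085)}
[ 0.07510524 -0.84469786  0.79716464] [ 0.93571693 -0.27652981 -0.55597043] [[448.10976838   0.         326.73515431]
 [  0.         448.10976838 205.93039421]
 [  0.           0.           1.        ]] [-0.12966928  0.          0.          0.          0.        ]
[ 0.46835944 -0.00634063  1.31473752] [ 0.09342384 -0.08291097 -1.56116458] [[470.43531585   0.         326.413564  ]
 [  0.         470.43531585 191.9844849 ]
 [  0.           0.           1.        ]] [0.00041534 0.         0.         0.         0.        ]
chest [[], [(array([
[... 320 characters left out ...]
ray([270., 238.]), 0.83)]] [ 0.442 -0.033  0.088]
   z 0.08 [ 0.44  -0.032  0.08 ]
rack [[(array([448., 224.]), 0.68)], [(array([368., 322.]), 0.79)]] [ 0.528 -0.335  0.002]
   z 0 [ 0.53  -0.336  0.   ]
tray [[(array([214., 233.]), 0.65)], [(array([235., 197.]), 0.63)]] [0.498 0.317 0.001]
   z 0 [0.5   0.317 0.   ]
glue [[(array([270., 135.]), 0.76), (array([351., 175.]), 0.37)], [(array([333., 187.]), 0.55)]] [0.776 0.165 0.014]
   z 0 [0.778 0.167 0.   ]
jar [[(array([351., 142.]), 0.94)], [(array([372., 226.]), 0.57)]] [ 0.757 -0.063  0.009]
   z 0 [ 0.762 -0.065  0.   ]
spool [[(array([395., 136.]), 0.8)], [(array([409., 246.]), 0.77)]] [ 0.78  -0.19   0.005]
   z 0 [ 0.78 -0.19  0.  ]
```

View pics/t0.png

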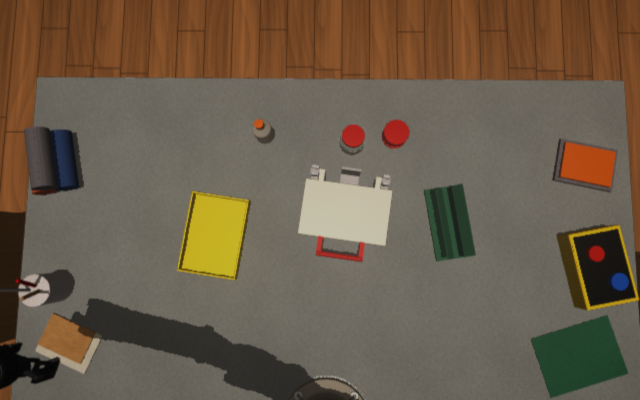

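View pics/s0.png

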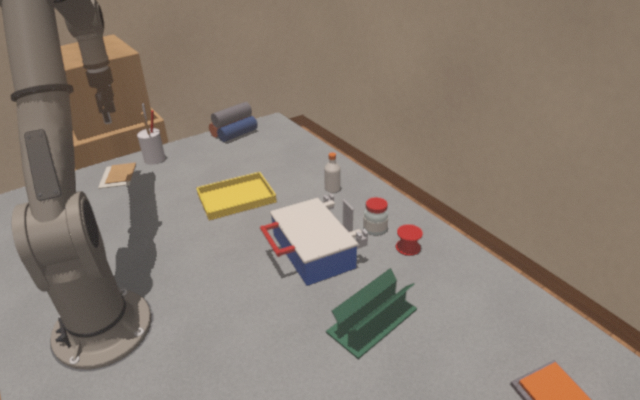

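The top view shows the lid plate around (345,212), the bar at (341,256), the rack at (450,222) and the tray at (214,235). That agrees with the triangulated points. Next I'll refine the yaws from the outlines.

```bash
cat >> h.py <<'E'
def down(yaw): # tool z down, tool y at angle yaw in world
    y=np.array([np.cos(yaw),np.sin(yaw),0]);z=np.array([0,0,-1.]);return np.c_[np.cross(y,z),y,z]
def pose():
    o=r.get_obs();return np.array(o['tcp_pos']),R.from_rotvec(o['orientation']).as_matrix()
def yawof(M): return np.arctan2(M[1,1],M[0,1])
def plan(p,M,targets,nd=4):
    "one call: targets=[(pos,Rot)..] -> rows; returns pose at end"
    rows=[]
    for q,N in targets:
        rows.append([round(float(v),nd) for v in np.r_[M.T@(np.array(q)-p)/.25, R.from_matrix(M.T@N).as_rotvec()/(np.pi/2)]])
    print(rows);return np.array(targets[-1][0],float),targets[-1][1]
def quad(f,o,z):
    m=o['pixels'].astype(np.uint8);c=max(cv2.findContours(m,cv2.RETR_EXTERNAL,cv2.CHAIN_APPROX_NONE)[0],key=cv2.contourArea)
    P=np.array([atz(f,x[0],z)[:2] for x in c.astype(float)])
    (c,s,a)=cv2.minAreaRect((P*1000).astype(np.float32));return np.round(c,1),np.round(s,1),round(a,2)
E
python3 - <<'E'
from h import *
T=shot('top')
p,M=pose();print(p,M,yawof(M))
for n,z in[('lid',.085),('rack',0.),('tray',.03)]:
    for o in r.outline_of(T,n)[:1]: print(n,o['conf'],quad(T,o,z),o['rect'])
# white lid plate by colour, red bar
g=T['pixels'].astype(int);
w=(g.min(2)>170);print(quad(T,{'pixels':w},.085))
red=(g[...,0]>130)&(g[...,1]<70)&(g[...,2]<70);red[:230]=0;red[:,:300]=0;red[:,380:]=0
print(quad(T,{'pixels':red},.08))
# hinge yaw via bar end px
E
```

```text
[0.22499656 0.63642998 0.23133549] [[-9.42815426e-01  3.33315274e-01  3.14179469e-05]
 [ 3.33315275e-01  9.42815424e-01  6.40337057e-05]
 [-8.27791282e-06  7.08440472e-05 -9.99999997e-01]] 1.2309785717152808
lid 0.67 (array([547.7, -46. ]), array([229.6, 225.7]), 82.06) [299.4, 169.5, 93.2, 92.4]
rack 0.58 (array([ 536.2, -339.7]), array([204.9, 112.5]), 8.86) [422.3, 182.0, 56.6, 81.6]
tray 0.94 (array([495.3, 309.3]), array([168.3, 221.1]), 80.99) [176.0, 186.2, 78.1, 92.5]
(array([507.6,  19.9]), array([47.4, 18.9]), 76.45)
(array([459.2, -33.3]), array([121.3,  46.5]), 82.37)
```

Run:
```python
import cv2
a=cv2.imread('pics/t0.png')
b=cv2.imread('pics/t0.png')[160:270,295:485]
cv2.imwrite('pics/t0c.png',cv2.resize(b,None,fx=4,fy=4,interpolation=cv2.INTER_CUBIC))
```

```text
(no output)
```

View pics/t0c.png

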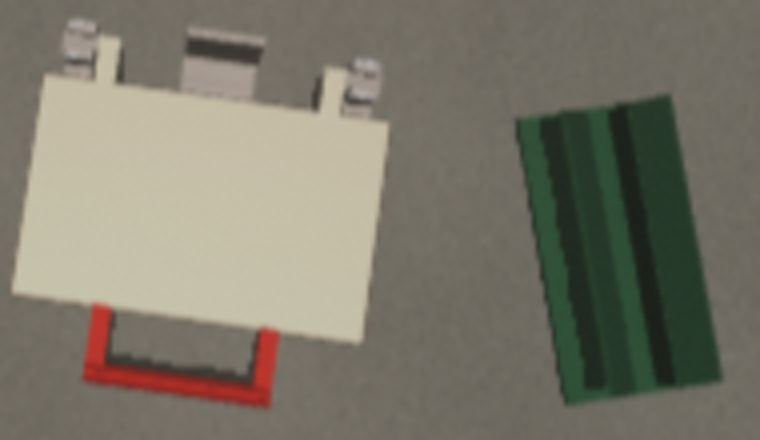

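Run:
```python
from h import *
p,M=pose()
a0,r0=np.arctan2(p[1],p[0]),np.hypot(*p[:2]); b=np.array([.443,-.031]);a1,r1=np.arctan2(b[1],b[0]),np.hypot(*b)
y0=yawof(M);y1=-.135;k=0
for c in range(3):
    t=[]
    for j in range(5):
        k+=1;s=k/15;a=a0+(a1-a0)*s;q=r0+(r1-r0)*s
        t.append(([q*np.cos(a),q*np.sin(a),.231+(.2-.231)*s],down(y0+(y1-y0)*s)))
    p,M=plan(p,M,t,3)
```

```text
[[-0.229, -0.071, 0.009, 0.0, -0.0, 0.058], [-0.445, -0.162, 0.018, 0.0, -0.0, 0.116], [-0.647, -0.269, 0.026, 0.0, -0.0, 0.174], [-0.834, -0.392, 0.034, 0.0, -0.0, 0.232], [-1.005, -0.529, 0.043, 0.0, -0.0, 0.29]]
[[-0.203, -0.066, 0.008, 0.0, 0.0, 0.058], [-0.395, -0.149, 0.017, 0.0, 0.0, 0.116], [-0.573, -0.247, 0.025, 0.0, 0.0, 0.174], [-0.737, -0.358, 0.033, 0.0, 0.0, 0.232], [-0.886, -0.482, 0.041, 0.0, 0.0, 0.29]]
[[-0.178, -0.062, 0.008, 0.0, 0.0, 0.058], [-0.345, -0.138, 0.017, 0.0, 0.0, 0.116], [-0.499, -0.227, 0.025, 0.0, 0.0, 0.174], [-0.64, -0.328, 0.033, 0.0, 0.0, 0.232], [-0.766, -0.439, 0.041, 0.0, 0.0, 0.29]]
```

Call:
{"method": "apply_moves", "body": {"rows": [[-0.23,-0.07,0.01,0,0,0.058],[-0.445,-0.16,0.02,0,0,0.116],[-0.647,-0.27,0.026,0,0,0.174],[-0.834,-0.39,0.034,0,0,0.232],[-1,-0.53,0.043,0,0,0.29]], "claw": 0.47}}

```text
clock: 1.82
tcp_pos: [0.418, 0.4266, 0.2207]
orientation: [1.222, 2.894, 0.001]
contact_force: [-0.2, 0.7, -1.6]
grip_width: 0.0403
gripper_force: 0.0
```

Call:
{"method": "apply_moves", "body": {"rows": [[-0.203,-0.066,0.01,0,0,0.058],[-0.395,-0.15,0.017,0,0,0.116],[-0.573,-0.247,0.025,0,0,0.174],[-0.737,-0.358,0.033,0,0,0.232],[-0.886,-0.482,0.041,0,0,0.29]]}}

```text
clock: 2.45
tcp_pos: [0.4861, 0.184, 0.2105]
orientation: [1.843, 2.543, 0.001]
contact_force: [-0.4, 0.3, 0.6]
grip_width: 0.0402
gripper_force: 0.0
```

Call:
{"method": "apply_moves", "body": {"rows": [[-0.178,-0.062,0.01,0,0,0.058],[-0.345,-0.138,0.017,0,0,0.116],[-0.5,-0.227,0.025,0,0,0.174],[-0.64,-0.328,0.033,0,0,0.232],[-0.766,-0.439,0.041,0,0,0.29]]}}

```text
clock: 3.08
tcp_pos: [0.4414, -0.0321, 0.2003]
orientation: [2.37, 2.061, 0.001]
contact_force: [0.6, 0.8, -0.4]
grip_width: 0.0402
gripper_force: 0.0
```

Run:
```python
from h import *
p,M=pose();print(p,yawof(M),r.get_obs()['joints'].round(2),r.get_obs()['grip_width'])
W=shot('wrist','w1');S=shot('side')
print(W['eye'])
print(proj(W,[[.443,-.031,.08]]))
for n in['lid_bar','lid','chest_hinge']:
    for f in(W,S):
        l=r.landmark_of(f,n)
        if l:print(n,l[0],atz(f,l[0]['point'],.08))
g=W['pixels'].astype(int)
red=(g[...,0]>110)&(g[...,1]<70)&(g[...,2]<70)
print(red.sum(),quad(W,{'pixels':red},.08))
```

```text
[ 0.44139083 -0.03211415  0.20029487] -0.13907999546413488 [-0.58  0.13  0.56  2.15 -0.09  0.88 -0.1 ] 0.040217312496829846
[0.45097563 0.03389879 0.34273534]
[[318.51082174 195.25370049]]
lid_bar {'point': [320.2, 192.3], 'conf': 0.89} [ 0.44472436 -0.02871111  0.08      ]
lid_bar {'point': [269.7, 238.4], 'conf': 0.59} [ 0.44662933 -0.0253443   0.08      ]
lid {'point': [345.3, 218.2], 'conf': 0.79} [ 0.65505336 -0.06614804  0.08      ]
chest_hinge {'point': [567.1, 196.9], 'conf': 0.96} [ 0.65476753 -0.06195828  0.08      ]
chest_hinge {'point': [345.2, 215.1], 'conf': 0.79} [ 0.66319594 -0.0545529   0.08      ]
2213 (array([466.9,  13.1]), array([20.9, 51.5]), 89.74)
```

View pics/w1.png

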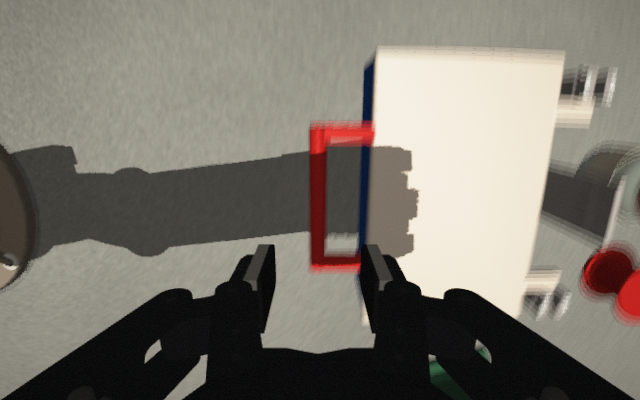

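Run:
```python
from h import *
p,M=pose();N=down(-.135)
p,M=plan(p,M,[([.443,-.031,.2-.028*k],N) for k in range(1,6)],3)
```

```text
[[-0.005, 0.004, 0.113, 0.0, -0.0, 0.001], [-0.005, 0.004, 0.225, 0.0, -0.0, 0.001], [-0.005, 0.004, 0.337, 0.0, -0.0, 0.001], [-0.005, 0.004, 0.449, 0.0, -0.0, 0.001], [-0.005, 0.004, 0.561, 0.0, -0.0, 0.001]]
```

Call:
{"method": "apply_moves", "body": {"rows": [[-0.005,0.004,0.113,0,0,0.001],[-0.005,0.004,0.225,0,0,0.001],[-0.005,0.004,0.337,0,0,0.001],[-0.005,0.004,0.449,0,0,0.001],[-0.005,0.004,0.561,0,0,0.001]]}}

```text
clock: 4.1
tcp_pos: [0.443, -0.031, 0.0588]
orientation: [2.366, 2.067, 0.0]
contact_force: [-0.1, 0.4, -0.9]
grip_width: 0.04
gripper_force: 0.0
```

Call:
{"method": "apply_moves", "body": {"rows": [[0,0,0,0,0,0],[0,0,0,0,0,0],[0,0,0,0,0,0],[0,0,0,0,0,0],[0,0,0,0,0,0]], "claw": 0, "newtons": 40}}

```text
clock: 4.72
tcp_pos: [0.4426, -0.0318, 0.0602]
orientation: [2.368, 2.064, 0.001]
contact_force: [-0.7, 0.7, -2.2]
grip_width: 0.0128
gripper_force: 38.9
```

Run:
```python
from h import *
p,M=pose();o=r.get_obs();print(p,yawof(M),o['grip_width'],o['gripper_force'],o['contact_force'],o['joints'].round(2))
```

```text
[ 0.44263968 -0.03179691  0.06016853] -0.13697436591885304 0.012782150577803485 38.943010568618774 [-0.69952644  0.72614226 -2.21855585] [-0.44  0.4   0.45  2.25 -0.34  0.55  0.13]
```

Run:
```python
from h import *
u=np.array([np.cos(.135),-np.sin(.135),0]);p0=np.array([.443,-.031,.06]);N=down(-.135);p=p0;M=N;k=0
for c in range(4):
    t=[]
    for j in range(5):
        k+=1;th=np.radians(90.5*k/20)
        t.append((p0+.213*(1-np.cos(th))*u+[0,0,.213*np.sin(th)],N))
    p,M=plan(p,M,t,3)
print(p)
```

```text
[[0.0, 0.003, -0.067, 0.0, 0.0, 0.0], [0.0, 0.011, -0.134, 0.0, 0.0, 0.0], [-0.0, 0.024, -0.2, 0.0, 0.0, 0.0], [0.0, 0.042, -0.265, 0.0, 0.0, 0.0], [-0.0, 0.066, -0.328, 0.0, 0.0, 0.0]]
[[0.0, 0.028, -0.061, 0.0, 0.0, 0.0], [0.0, 0.061, -0.12, 0.0, 0.0, 0.0], [0.0, 0.099, -0.175, 0.0, 0.0, 0.0], [0.0, 0.141, -0.228, 0.0, 0.0, 0.0], [-0.0, 0.187, -0.277, 0.0, 0.0, 0.0]]
[[0.0, 0.05, -0.045, 0.0, 0.0, 0.0], [0.0, 0.103, -0.087, 0.0, 0.0, 0.0], [0.0, 0.159, -0.124, 0.0, 0.0, 0.0], [0.0, 0.218, -0.156, 0.0, 0.0, 0.0], [0.0, 0.279, -0.184, 0.0, 0.0, 0.0]]
[[0.0, 0.063, -0.023, 0.0, 0.0, 0.0], [0.0, 0.128, -0.041, 0.0, 0.0, 0.0], [-0.0, 0.194, -0.053, 0.0, 0.0, 0.0], [0.0, 0.261, -0.061, 0.0, 0.0, 0.0], [0.0, 0.328, -0.063, 0.0, 0.0, 0.0]]
[ 0.65590382 -0.05991791  0.27299189]
```

Call:
{"method": "apply_moves", "body": {"rows": [[0,0.003,-0.067,0,0,0],[0,0.011,-0.134,0,0,0],[0,0.024,-0.2,0,0,0],[0,0.042,-0.265,0,0,0],[0,0.066,-0.328,0,0,0]]}}

```text
clock: 5.35
tcp_pos: [0.458, -0.0344, 0.1422]
orientation: [-2.368, -2.063, 0.001]
contact_force: [0.2, -0.3, -3.7]
grip_width: 0.0126
gripper_force: 38.9
```

Call:
{"method": "apply_moves", "body": {"rows": [[0,0.028,-0.061,0,0,0],[0,0.061,-0.12,0,0,0],[0,0.099,-0.175,0,0,0],[0,0.141,-0.228,0,0,0],[0,0.187,-0.277,0,0,0]]}}

```text
clock: 5.98
tcp_pos: [0.5025, -0.0405, 0.2112]
orientation: [-2.365, -2.06, 0.007]
contact_force: [-10.2, 1.0, 5.5]
grip_width: 0.0124
gripper_force: 38.9
```

Call:
{"method": "apply_moves", "body": {"rows": [[0,0.05,-0.045,0,0,0],[0,0.103,-0.087,0,0,0],[0,0.159,-0.124,0,0,0],[0,0.218,-0.156,0,0,0],[0,0.279,-0.184,0,0,0]]}}

```text
clock: 6.6
tcp_pos: [0.5742, -0.0503, 0.2606]
orientation: [-2.367, -2.062, -0.002]
contact_force: [-13.3, 2.4, 21.7]
grip_width: 0.0124
gripper_force: 42.1
```

Call:
{"method": "apply_moves", "body": {"rows": [[0,0.063,-0.023,0,0,0],[0,0.128,-0.041,0,0,0],[0,0.194,-0.053,0,0,0],[0,0.261,-0.061,0,0,0],[0,0.328,-0.063,0,0,0]]}}

```text
clock: 7.22
tcp_pos: [0.6567, -0.0616, 0.2744]
orientation: [2.367, 2.064, 0.002]
contact_force: [-2.4, -0.3, 2.7]
grip_width: 0.0125
gripper_force: 42.9
```

Run:
```python
from h import *
S=shot('side','s1');T=shot('top')
p,M=pose();o=r.get_obs();print(p,yawof(M),o['grip_width'],o['contact_force'],o['joints'].round(2))
for n in['lid_bar','lid','chest_hinge']:
    L=[r.landmark_of(f,n) for f in(T,S)]
    if L[0] and L[1]:print(n,np.round(tri((T,S),[l[0]['point'] for l in L]),3),[l[0]['conf'] for l in L])
l=r.landmark_of(T,'rack');print(l and (l[0],atz(T,l[0]['point'],0)))
```

```text
[ 0.65755622 -0.06177812  0.273847  ] -0.13691878984230946 0.012497684153613551 [-0.5799993   1.09875014  5.12056251] [-0.4   0.46  0.58  1.58 -0.26  1.18  0.09]
({'point': [447.7, 221.1], 'conf': 0.94}, array([ 0.53754233, -0.33577969,  0.        ]))
```

View pics/s1.png

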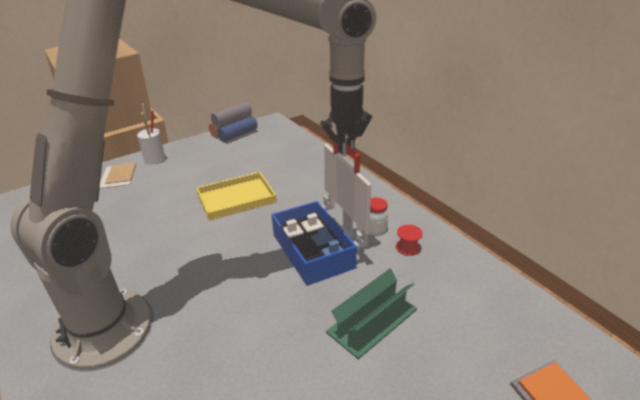

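Lid is upright in the side view: plate around (347,190), held at the bar near (346,150). Casts are visible in the chest around (293,228), (312,222) and (333,246). Now I'll lift straight up.

Call:
{"method": "apply_moves", "body": {"rows": [[0,0,-0.04,0,0,0],[0,0,-0.08,0,0,0],[0,0,-0.12,0,0,0],[0,0,-0.16,0,0,0],[0,0,-0.2,0,0,0]], "newtons": 60}}

```text
clock: 8.3
tcp_pos: [0.6553, -0.0615, 0.3234]
orientation: [2.369, 2.064, -0.0]
contact_force: [0.2, -0.4, -5.2]
grip_width: 0.0118
gripper_force: 58.6
```

Call:
{"method": "apply_moves", "body": {"rows": [[0,0,-0.05,0,0,0],[0,0,-0.1,0,0,0],[0,0,-0.15,0,0,0],[0,0,-0.2,0,0,0],[0,0,-0.24,0,0,0]]}}

```text
clock: 8.93
tcp_pos: [0.6555, -0.0615, 0.3838]
orientation: [2.368, 2.064, 0.001]
contact_force: [0.6, 0.9, -4.8]
grip_width: 0.0122
gripper_force: 58.6
```

Run:
```python
from h import *
S=shot('side','s2');T=shot('top','t2')
p,M=pose();o=r.get_obs();print(p,yawof(M),o['grip_width'],o['contact_force'],o['joints'].round(2))
for f in(S,T):
  l=r.outline_of(f,'lid');print([(x['conf'],x['rect']) for x in l[:2]])
o=r.outline_of(T,'rack')[0];print(o['conf'],quad(T,o,0.),quad(T,o,.082))
```

```text
[ 0.65594287 -0.06164609  0.38431043] -0.13723640022021352 0.01195516735927782 [ 0.63432367 -0.53032585 -4.73793103] [-0.42  0.4   0.61  1.42 -0.23  1.39  0.05]
[]
[(0.69, [299.9, 144.3, 112.5, 27.7])]
0.62 (array([ 536. , -340.3]), array([201.5, 114.3]), 9.44) (array([ 531.8, -319.5]), array([188.9, 107.1]), 9.44)
```

View pics/s2.png

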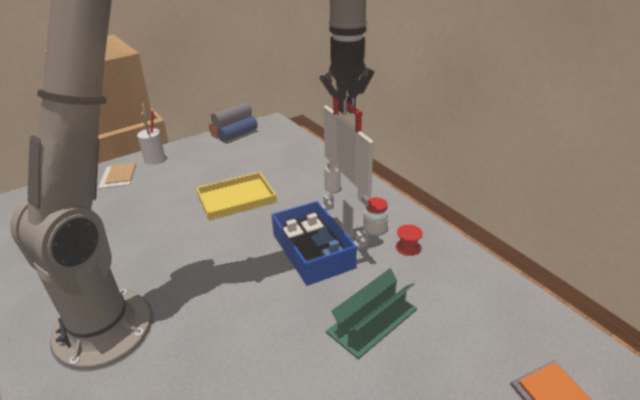

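Lid hangs free and clear of the brackets. Now I'll fit the rack pose from its colour silhouette in the first pictures, where it was unobstructed.

Run:
```python
from h import *
from scipy.optimize import minimize
fs=[shot('top'),shot('side')]
ms=[]
for f in fs:
    g=f['pixels'].astype(int);m=((g[...,1]>g[...,0]*1.25+3)&(g[...,1]>g[...,2]*1.05)).astype(np.uint8)
    m=cv2.morphologyEx(m,cv2.MORPH_OPEN,np.ones((2,2)))
    n,l,s,c=cv2.connectedComponentsWithStats(m); q=proj(f,[[.533,-.334,.02]])[0]
    k=min([i for i in range(1,n) if s[i,4]>400],key=lambda i:np.hypot(*(c[i]-q)));mm=(l==k).astype(np.uint8)
    mm=cv2.morphologyEx(mm,cv2.MORPH_CLOSE,np.ones((7,7)));ms.append(mm);print(s[k],c[k])
def model(f,v):
    x,y,a,t=v;c,s=np.cos(a),np.sin(a);im=np.zeros((400,640),np.uint8)
    def hull(pts):
        P=np.array([[x+c*X-s*Y,y+s*X+c*Y,Z] for X in(-.1,.1) for Y,Z in pts])
        cv2.fillConvexPoly(im,np.round(cv2.convexHull(proj(f,P).astype(np.float32))*16).astype(np.int32),1,shift=4)
    hull([(-.05,0),(.05,0),(-.05,.008),(.05,.008)])
    for g in(1,-1):
        hull([(g*.013,0),(g*.013,.058),(g*(.013+t),.058),(g*(.013+t),0)])
        hull([(g*.013,.058),(g*.033,.082),(g*(.033+t),.08),(g*(.013+t),.056)])
    return im
def cost(v): 
    return sum(1-(model(f,v)&m).sum()/(model(f,v)|m).sum() for f,m in zip(fs,ms))
for v0 in([.533,-.334,.16,.005],[.538,-.338,.15,.006]):
    s=minimize(cost,v0,method='Nelder-Mead',options=dict(initial_simplex=np.array([v0]+[[v0[j]+(d if i==j else 0) for j in range(4)] for i,d in enumerate([.01,.01,.06,.003])])))
    print(s.x.round(4),s.fun)
```

```text
[ 426  188   36   74 1476] [443.10365854 225.28455285]
[350 288  59  44 407] [378.05405405 311.65110565]
[ 5.292e-01 -3.230e-01  2.222e-01 -4.000e-04] 1.3454831617152587
[ 0.5297 -0.31    0.2434 -0.0017] 1.33849767422832
```

```bash
cat > fit.py <<'E'
from h import *
from scipy.optimize import minimize
def model(f,v):
    x,y,a,t=v;c,s=np.cos(a),np.sin(a);im=np.zeros((400,640),np.uint8)
    def hull(pts):
        P=np.array([[x+c*X-s*Y,y+s*X+c*Y,Z] for X in(-.1,.1) for Y,Z in pts])
        cv2.fillConvexPoly(im,np.round(cv2.convexHull(proj(f,P).astype(np.float32))*16).astype(np.int32),1,shift=4)
    hull([(-.05,0),(.05,0),(-.05,.008),(.05,.008)])
    for g in(1,-1):
        hull([(g*.013,0),(g*.013,.058),(g*(.013+t),.058),(g*(.013+t),0)])
        hull([(g*.013,.058),(g*.033,.082),(g*(.033+t),.08),(g*(.013+t),.056)])
    return im
fs=[];ms=[]
for n in('top','side'):
    f=shot(n);o=r.outline_of(f,'rack')
    print(n,[(x['conf'],x['rect'],int(x['pixels'].sum())) for x in o[:2]])
    if o: fs.append(f);ms.append(o[0]['pixels'].astype(np.uint8))
    for P in([.53,-.285],[.53,-.335],[.53,-.37],[.45,-.35]):
        q=proj(f,[P+[.02]])[0].astype(int);print(f['pixels'][q[1],q[0]],end=' ')
def cost(v): return sum(1-(model(f,v)&m).sum()/(model(f,v)|m).sum() for f,m in zip(fs,ms))+ (100*max(0,.003-v[3]))
for v0 in([.533,-.334,.16,.005],[.538,-.338,.15,.006]):
    s=minimize(cost,v0,method='Nelder-Mead',options=dict(initial_simplex=np.array([v0]+[[v0[j]+(d if i==j else 0) for j in range(4)] for i,d in enumerate([.01,.01,.06,.003])])))
    print(s.x.round(4),s.fun)
for f,n in zip(fs,'TS'):
    im=f['pixels'][:,:,::-1].copy();cs=cv2.findContours(model(f,s.x),cv2.RETR_EXTERNAL,cv2.CHAIN_APPROX_NONE)[0];cv2.drawContours(im,cs,-1,(0,0,255),1)
    q=proj(f,[[s.x[0],s.x[1],.04]])[0].astype(int);cv2.imwrite('pics/fit%s.png'%n,cv2.resize(im[q[1]-60:q[1]+60,q[0]-60:q[0]+60],None,fx=3,fy=3))
cv2.imwrite('pics/fit.png',np.hstack([cv2.imread('pics/fit%s.png'%n) for n in 'TS'[:len(fs)]]))
E
python3 fit.py
```

```text
top [(0.82, [423.2, 183.7, 51.9, 77.9], 2910)]
[48 82 56] [47 81 55] [38 60 42] [49 84 58] side [(0.73, [327.0, 269.0, 90.1, 91.4], 4161)]
[ 78 109  91] [ 76 104  87] [55 70 60] [ 89 125 103] [ 0.5378 -0.3339  0.1542  0.0031] 0.10935461005230962
[ 0.5373 -0.3338  0.1692  0.003 ] 0.11629959586133087
```

View pics/fit.png

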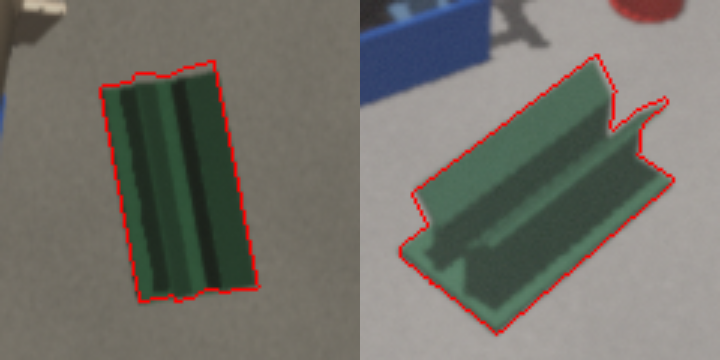

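The fit is tight: rack at about (0.536, -0.334), yaw 0.16. I'll carry the lid there, still high.

Run:
```python
from h import *
p=np.array([.656,-.0605,.384]);y0=-.136;M=down(y0);A=p.copy();B=np.array([.536,-.334,.384]);k=0
for c in range(3):
    t=[]
    for j in range(5):
        k+=1;s=k/15;t.append((A+(B-A)*s,down(y0+(-1.41-y0)*s)))
    p,M=plan(p,M,t,3)
```

```text
[[-0.077, -0.022, 0.0, 0.0, 0.0, 0.054], [-0.153, -0.044, 0.0, 0.0, 0.0, 0.108], [-0.23, -0.065, 0.0, 0.0, 0.0, 0.162], [-0.306, -0.087, 0.0, 0.0, 0.0, 0.216], [-0.383, -0.109, 0.0, 0.0, 0.0, 0.27]]
[[-0.079, 0.012, 0.0, 0.0, 0.0, 0.054], [-0.158, 0.023, 0.0, 0.0, 0.0, 0.108], [-0.236, 0.035, 0.0, 0.0, 0.0, 0.162], [-0.315, 0.047, 0.0, 0.0, 0.0, 0.216], [-0.394, 0.058, 0.0, 0.0, 0.0, 0.27]]
[[-0.067, 0.043, 0.0, 0.0, 0.0, 0.054], [-0.134, 0.086, 0.0, 0.0, 0.0, 0.108], [-0.201, 0.129, 0.0, 0.0, 0.0, 0.162], [-0.268, 0.172, 0.0, 0.0, 0.0, 0.216], [-0.335, 0.216, 0.0, 0.0, 0.0, 0.27]]
```

Call:
{"method": "apply_moves", "body": {"rows": [[-0.077,-0.022,0,0,0,0.054],[-0.153,-0.044,0,0,0,0.108],[-0.23,-0.065,0,0,0,0.162],[-0.306,-0.087,0,0,0,0.216],[-0.383,-0.109,0,0,0,0.27]]}}

```text
clock: 10.1
tcp_pos: [0.615, -0.1531, 0.3827]
orientation: [-2.752, -1.515, -0.0]
contact_force: [0.5, 0.6, -4.4]
grip_width: 0.0124
gripper_force: 58.6
```

Call:
{"method": "apply_moves", "body": {"rows": [[-0.079,0.012,0,0,0,0.054],[-0.158,0.023,0,0,0,0.108],[-0.236,0.035,0,0,0,0.162],[-0.315,0.047,0,0,0,0.216],[-0.394,0.058,0,0,0,0.27]]}}

```text
clock: 10.72
tcp_pos: [0.5748, -0.2442, 0.3828]
orientation: [-3.009, -0.902, -0.0]
contact_force: [0.5, 0.4, -5.0]
grip_width: 0.0122
gripper_force: 58.6
```

Call:
{"method": "apply_moves", "body": {"rows": [[-0.067,0.043,0,0,0,0.054],[-0.134,0.086,0,0,0,0.108],[-0.201,0.129,0,0,0,0.162],[-0.268,0.172,0,0,0,0.216],[-0.335,0.216,0,0,0,0.27]]}}

```text
clock: 11.35
tcp_pos: [0.5349, -0.3354, 0.3828]
orientation: [-3.131, -0.249, -0.0]
contact_force: [0.4, 0.4, -3.6]
grip_width: 0.012
gripper_force: 58.6
```

Run:
```python
from h import *
S=shot('side','s3');T=shot('top','t3')
p,M=pose();o=r.get_obs();print(p,yawof(M),o['grip_width'],o['contact_force'],o['joints'].round(2))
im=np.hstack([cv2.imread('pics/t3.png')[110:310,340:540],cv2.imread('pics/s3.png')[160:360,260:460]])
cv2.imwrite('pics/c3.png',cv2.resize(im,None,fx=2,fy=2))
```

```text
[ 0.53331559 -0.33756674  0.38309238] -1.414367008407132 0.01190320575315119 [-0.45472207  0.44032027 -4.56070295] [-0.19  0.42  0.95  1.5  -0.34  1.39 -0.64]
```

View pics/c3.png

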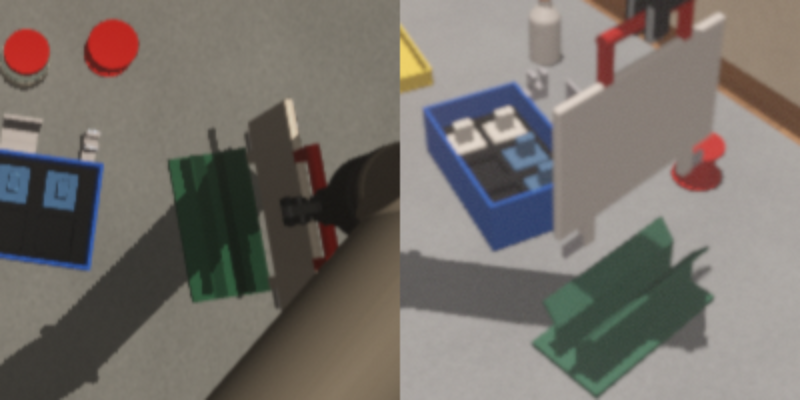

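Call:
{"method": "apply_moves", "body": {"rows": [[0.012,-0.012,0.1,0,0,0.003],[0.012,-0.012,0.2,0,0,0.003],[0.012,-0.012,0.3,0,0,0.003],[0.012,-0.012,0.38,0,0,0.003],[0.012,-0.012,0.44,0,0,0.003]]}}

```text
clock: 12.08
tcp_pos: [0.538, -0.3307, 0.2718]
orientation: [-3.131, -0.248, 0.0]
contact_force: [0.2, 0.6, -4.7]
grip_width: 0.0119
gripper_force: 58.6
```

Call:
{"method": "apply_moves", "body": {"rows": [[0,0,0.03,0,0,0],[0,0,0.06,0,0,0],[0,0,0.09,0,0,0],[0,0,0.12,0,0,0],[0,0,0.14,0,0,0]]}}

```text
clock: 12.7
tcp_pos: [0.5376, -0.3314, 0.2373]
orientation: [-3.132, -0.246, 0.0]
contact_force: [-0.8, 0.5, -4.1]
grip_width: 0.0117
gripper_force: 58.5
```

Run:
```python
from h import *
S=shot('side','s4')
p,M=pose();o=r.get_obs();print(p,yawof(M),o['grip_width'],o['contact_force'],o['moment'])
cv2.imwrite('pics/c4.png',cv2.resize(cv2.imread('pics/s4.png')[160:360,260:460],None,fx=2.5,fy=2.5))
```

```text
[ 0.53736365 -0.331227    0.23676951] -1.4141736400159666 0.011802070274401251 [-0.13138056  0.12588912 -5.5324666 ] [ 0.01224992  0.02982935 -0.00747684]
```

View pics/c4.png

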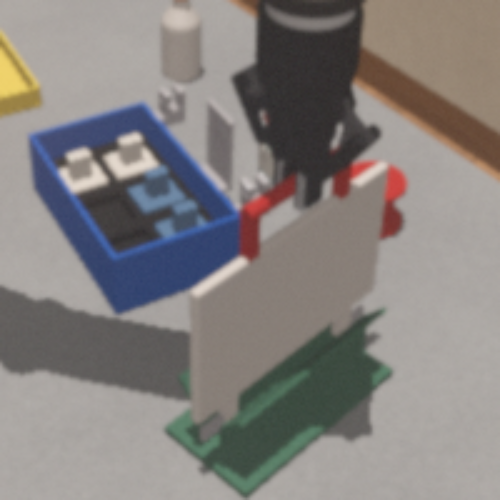

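The lid is between the rack walls, its arm at (215,420) in line with the slot, and nothing is touching yet. I'll keep lowering.

Call:
{"method": "apply_moves", "body": {"rows": [[0,0,0.02,0,0,0],[0,0,0.04,0,0,0],[0,0,0.06,0,0,0],[0,0,0.08,0,0,0],[0,0,0.09,0,0,0]]}}

```text
clock: 13.38
tcp_pos: [0.5375, -0.3314, 0.2149]
orientation: [-3.132, -0.246, 0.001]
contact_force: [0.2, 0.1, -4.0]
grip_width: 0.0119
gripper_force: 58.7
```

Call:
{"method": "apply_moves", "body": {"rows": [[0,0,0.005,0,0,0],[0,0,0.01,0,0,0],[0,0,0.014,0,0,0],[0,0,0.018,0,0,0],[0,0,0.022,0,0,0]]}}

```text
clock: 14.0
tcp_pos: [0.5376, -0.3315, 0.2098]
orientation: [-3.132, -0.246, -0.0]
contact_force: [0.1, 0.0, -4.0]
grip_width: 0.0121
gripper_force: 58.7
```

Call:
{"method": "apply_moves", "body": {"rows": [[0,0,0.005,0,0,0],[0,0,0.01,0,0,0],[0,0,0.014,0,0,0],[0,0,0.016,0,0,0],[0,0,0.016,0,0,0]]}}

```text
clock: 14.62
tcp_pos: [0.5381, -0.3338, 0.2088]
orientation: [3.129, 0.243, 0.005]
contact_force: [-4.0, 0.7, 12.6]
grip_width: 0.0122
gripper_force: 60.4
```

Call:
{"method": "apply_moves", "body": {"rows": [[0,0,-0.004,0,0,0],[0,0,-0.004,0,0,0],[0,0,-0.004,0,0,0],[0,0,-0.004,0,0,0],[0,0,-0.004,0,0,0]], "claw": 0.5}}

```text
clock: 15.25
tcp_pos: [0.5376, -0.3315, 0.2067]
orientation: [-3.132, -0.246, 0.0]
contact_force: [0.7, 0.6, -0.2]
grip_width: 0.0427
gripper_force: 0.0
```

Call:
{"method": "apply_moves", "body": {"rows": [[0,0,-0.1,0,0,0],[0,0,-0.2,0,0,0],[0,0,-0.3,0,0,0],[0,0,-0.4,0,0,0],[0,0,-0.5,0,0,0]]}}

```text
clock: 15.88
tcp_pos: [0.5375, -0.3315, 0.3326]
orientation: [-3.132, -0.246, 0.0]
contact_force: [0.0, 0.5, -0.4]
grip_width: 0.0429
gripper_force: 0.0
```

Run:
```python
from h import *
S=shot('side','s5');T=shot('top','t5')
p,M=pose();o=r.get_obs();print(p,yawof(M),o['grip_width'],o['contact_force'],o['joints'].round(2))
im=np.hstack([cv2.imread('pics/t5.png')[120:320,300:500],cv2.imread('pics/s5.png')[160:360,230:430]])
cv2.imwrite('pics/c5.png',cv2.resize(im,None,fx=2,fy=2))
for n in ['chest']+['cast%d'%i for i in range(1,4)]:
    for f,N in((T,'T'),(S,'S')):
        for l in r.landmark_of(f,n)[:3]: print(n,N,l['conf'],l['point'],atz(f,l['point'],0. if n=='chest' else .023).round(3))
```

```text
[ 0.5384457  -0.33271347  0.33448754] -1.4145093674635192 0.04328983165264311 [-0.45934113 -0.51974602 -0.62052778] [-0.19  0.45  0.93  1.58 -0.37  1.3  -0.62]
chest T 0.68 [343.2, 211.5] [ 0.562 -0.044  0.   ]
chest S 0.59 [311.1, 248.4] [ 0.561 -0.038 -0.   ]
cast1 T 0.78 [370.7, 204.8] [ 0.58  -0.119  0.023]
cast1 T 0.64 [342.4, 199.2] [ 0.594 -0.041  0.023]
cast1 T 0.51 [322.4, 197.0] [0.6   0.014 0.023]
cast1 S 0.78 [310.4, 227.1] [0.595 0.018 0.023]
cast1 S 0.7 [292.8, 236.3] [0.533 0.011 0.023]
cast1 S 0.64 [333.4, 256.2] [ 0.578 -0.121  0.023]
cast2 T 0.78 [370.7, 204.8] [ 0.58  -0.119  0.023]
cast2 T 0.64 [342.4, 199.2] [ 0.594 -0.041  0.023]
cast2 T 0.51 [322.4, 197.0] [0.6   0.014 0.023]
cast2 S 0.78 [310.4, 227.1] [0.595 0.018 0.023]
cast2 S 0.7 [292.8, 236.3] [0.533 0.011 0.023]
cast2 S 0.64 [333.4, 256.2] [ 0.578 -0.121  0.023]
cast3 T 0.78 [370.7, 204.8] [ 0.58  -0.119  0.023]
cast3 T 0.64 [342.4, 199.2] [ 0.594 -0.041  0.023]
cast3 T 0.51 [322.4, 197.0] [0.6   0.014 0.023]
cast3 S 0.78 [310.4, 227.1] [0.595 0.018 0.023]
cast3 S 0.7 [292.8, 236.3] [0.533 0.011 0.023]
cast3 S 0.64 [333.4, 256.2] [ 0.578 -0.121  0.023]
```

View pics/c5.png

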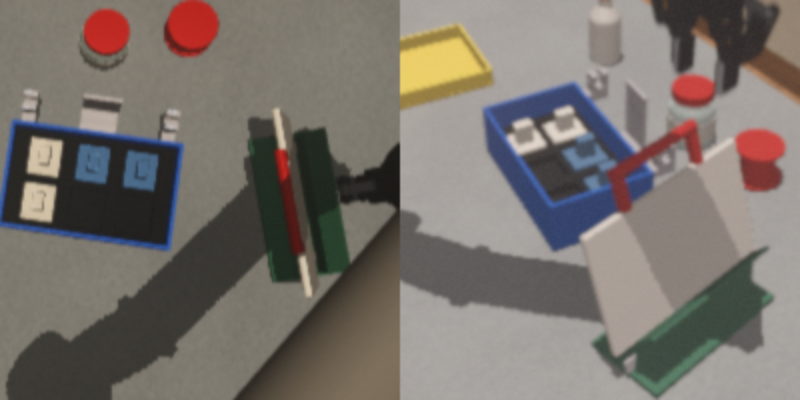

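The lid stands in the slot, leaning slightly on the wall, with the handle up. There are four casts: white at chest (31,66) and (-31,66), blue at (31,0) and (31,-66). I'll hover over the chest and check with the wrist camera.

Run:
```python
from h import *
p,M=pose();y0=yawof(M);A=p.copy();B=np.array([.53,-.047,.27]);k=0
for c in range(4):
    t=[]
    for j in range(5):
        k+=1;s=k/20;t.append((A+(B-A)*s,down(y0+(1.435-y0)*s)))
    p,M=plan(p,M,t,3)
```

```text
[[0.007, -0.056, 0.012, -0.0, 0.001, -0.091], [0.015, -0.113, 0.024, -0.001, 0.001, -0.181], [0.022, -0.169, 0.037, -0.001, 0.001, -0.272], [0.03, -0.226, 0.049, -0.001, 0.001, -0.363], [0.037, -0.282, 0.061, -0.001, 0.001, -0.453]]
[[0.042, -0.038, 0.012, 0.0, 0.0, -0.091], [0.085, -0.076, 0.024, 0.0, 0.0, -0.181], [0.127, -0.114, 0.037, 0.0, 0.0, -0.272], [0.17, -0.151, 0.049, 0.0, 0.0, -0.363], [0.212, -0.189, 0.061, 0.0, 0.0, -0.453]]
[[0.057, -0.001, 0.012, 0.0, 0.0, -0.091], [0.114, -0.002, 0.024, 0.0, 0.0, -0.181], [0.171, -0.003, 0.037, 0.0, 0.0, -0.272], [0.227, -0.004, 0.049, 0.0, 0.0, -0.363], [0.284, -0.004, 0.061, 0.0, 0.0, -0.453]]
[[0.044, 0.036, 0.012, 0.0, 0.0, -0.091], [0.087, 0.073, 0.024, 0.0, 0.0, -0.181], [0.131, 0.109, 0.037, 0.0, 0.0, -0.272], [0.174, 0.146, 0.049, 0.0, 0.0, -0.363], [0.218, 0.182, 0.061, 0.0, 0.0, -0.453]]
```

Call:
{"method": "apply_moves", "body": {"rows": [[0.007,-0.056,0,0,0,-0.091],[0.015,-0.113,0,0,0,-0.181],[0.022,-0.169,0,0,0,-0.272],[0.03,-0.226,0,0,0,-0.363],[0.037,-0.282,0,0,0,-0.453]]}}

```text
clock: 17.0
tcp_pos: [0.5356, -0.2599, 0.3314]
orientation: [-2.847, -1.328, 0.001]
contact_force: [0.1, 0.3, -0.7]
grip_width: 0.0424
gripper_force: 0.0
```

Call:
{"method": "apply_moves", "body": {"rows": [[0.042,-0.038,0.012,0,0,-0.091],[0.085,-0.076,0.024,0,0,-0.181],[0.127,-0.114,0.037,0,0,-0.272],[0.17,-0.151,0.049,0,0,-0.363],[0.212,-0.189,0.061,0,0,-0.453]]}}

```text
clock: 17.62
tcp_pos: [0.5338, -0.189, 0.3161]
orientation: [-2.206, -2.236, 0.001]
contact_force: [0.1, -0.2, -0.1]
grip_width: 0.0428
gripper_force: 0.0
```

Call:
{"method": "apply_moves", "body": {"rows": [[0.057,-0.001,0.012,0,0,-0.091],[0.114,-0.002,0.024,0,0,-0.181],[0.171,-0.003,0.037,0,0,-0.272],[0.227,-0.004,0.049,0,0,-0.363],[0.284,-0.004,0.061,0,0,-0.453]]}}

```text
clock: 18.25
tcp_pos: [0.5321, -0.1181, 0.3008]
orientation: [-1.289, -2.864, 0.0]
contact_force: [0.3, 0.2, 0.9]
grip_width: 0.0426
gripper_force: 0.0
```

Call:
{"method": "apply_moves", "body": {"rows": [[0.044,0.036,0.025,0,0,-0.091],[0.087,0.073,0.05,0,0,-0.181],[0.131,0.109,0.075,0,0,-0.272],[0.174,0.146,0.1,0,0,-0.363],[0.218,0.182,0.122,0,0,-0.453]]}}

```text
clock: 18.88
tcp_pos: [0.5303, -0.0472, 0.2702]
orientation: [-0.211, -3.134, 0.0]
contact_force: [-0.3, 0.2, 0.3]
grip_width: 0.0428
gripper_force: 0.0
```

Call:
{"method": "apply_moves", "body": {"rows": [[0,0,0,0,0,0]]}}

```text
clock: 19.0
tcp_pos: [0.5302, -0.0465, 0.2701]
orientation: [-0.217, -3.133, -0.0]
contact_force: [-0.5, -0.3, -0.2]
grip_width: 0.0426
gripper_force: 0.0
```

```bash
cat > casts.py <<'E'
from h import *
import sys
f=shot('wrist',sys.argv[1])
p,M=pose();print(p,yawof(M),r.get_obs()['joints'].round(2),f['eye'])
g=cv2.cvtColor(f['pixels'],cv2.COLOR_RGB2HSV).astype(int)
H0=np.array([.558,-.047]);u=np.array([.991,-.135]);v=np.array([.135,.991])
for i in(-31,31):
    for j in(-66,0,66):
        q=H0+u*i*1e-3+v*j*1e-3;c=proj(f,[[*q,.067]])[0].round(0);print((i,j),q.round(3),c,end=' ');c=c.astype(int)
        if 0<c[0]<640 and 0<c[1]<400:print(f['pixels'][c[1],c[0]])
        else:print()
for n in('cast1','cast2','cast3'):
    for l in r.outline_of(f,n)[:6]:print(n,round(l['conf'],2),np.round(l['rect']))
E
python3 casts.py w6
```

```text
[ 0.53041996 -0.04757126  0.27056272] 1.4297037587876373 [-0.3   0.2   0.32  1.87 -0.07  1.08  1.48] [ 0.46388065 -0.03812164  0.41265822]
(-31, -66) [ 0.518 -0.108] [260. 175.] [34 33 31]
(-31, 0) [ 0.527 -0.043] [322. 175.] [13 15 12]
(-31, 66) [0.536 0.023] [383. 175.] [251 247 236]
(31, -66) [ 0.58  -0.117] [263. 230.] [102 142 179]
(31, 0) [ 0.589 -0.051] [321. 230.] [45 62 79]
(31, 66) [0.598 0.014] [380. 230.] [251 247 235]
cast1 0.71 [361. 147.  37.  44.]
cast1 0.58 [302. 200.  38.  41.]
cast1 0.58 [247. 199.  37.  38.]
cast1 0.57 [  0. 115. 131. 230.]
cast2 0.71 [361. 147.  37.  44.]
cast2 0.58 [302. 200.  38.  41.]
cast2 0.58 [247. 199.  37.  38.]
cast2 0.57 [  0. 115. 131. 230.]
cast3 0.71 [361. 147.  37.  44.]
cast3 0.58 [302. 200.  38.  41.]
cast3 0.58 [247. 199.  37.  38.]
cast3 0.57 [  0. 115. 131. 230.]
```

View pics/w6.png

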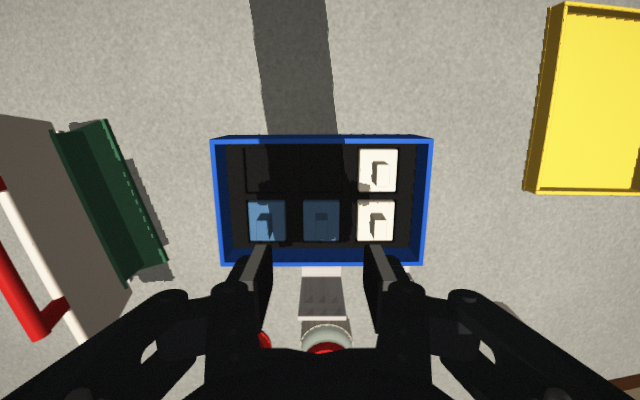

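```bash
cat > chk.py <<'E'
from h import *
from scipy.optimize import least_squares
f=shot('wrist');g=f['pixels']
hsv=cv2.cvtColor(g,cv2.COLOR_RGB2HSV).astype(int)
white=(hsv[...,2]>110)&(hsv[...,1]<60);blue=(hsv[...,0]>95)&(hsv[...,0]<112)&(hsv[...,1]>70)&(hsv[...,2]>40)
obs=[]
def box(q,a):
    c,s=np.cos(a),np.sin(a);P=[]
    for X,Y,Z in[(25,22,.037),(12,7,.067)]:
        P+=[[q[0]+c*i*X*1e-3-s*j*Y*1e-3,q[1]+s*i*X*1e-3+c*j*Y*1e-3,Z] for i in(-1,1) for j in(-1,1)]
    b=proj(f,P);return np.r_[b.min(0),b.max(0)]
def cen(v,i,j):
    c,s=np.cos(v[2]),np.sin(v[2]);return np.array([v[0]+c*i-s*j,v[1]+s*i+c*j])
v0=np.array([.558,-.047,-.135])
for n in('cast1',):
    for l in r.outline_of(f,n):
        x,y,w,h=l['rect']
        if w<60 and h<60 and l['conf']>.3:
            best=min([(i,j) for i in(-.031,.031) for j in(-.066,0,.066)],key=lambda ij:np.abs(box(cen(v0,*ij),v0[2])-[x,y,x+w,y+h]).sum())
            obs.append((best,np.array([x,y,x+w,y+h])));print(best,obs[-1][1],box(cen(v0,*best),v0[2]).round(1),round(l['conf'],2))
s=least_squares(lambda v:np.concatenate([box(cen(v,*ij),v[2])-b for ij,b in obs]),v0,loss='soft_l1',x_scale=[.01,.01,.1]);print(s.x.round(4),s.cost)
E
python3 chk.py
```

```text
(0.031, -0.066) [248.7 196.7 284.8 238.4] [249.1 200.4 287.3 239.8] 0.9
(0.031, 0.066) [357.9 198.3 399.5 238.1] [358.8 199.7 396.7 239.2] 0.74
(0.031, 0) [303.9 199.  343.1 238.7] [304.4 200.  341.4 239.6] 0.72
(-0.031, 0.066) [358.9 146.5 398.4 188.7] [360.2 147.3 399.7 190.1] 0.7
[ 0.556  -0.0473 -0.1455] 7.24464787294528
```

Predicted and detected boxes agree within about 3 px, so the chest is at (0.557, -0.047), yaw -0.138. Next I'll pick the white cast at (31,66).

```bash
cat > pp.py <<'E'
from h import *
Y=1.4327;N=down(Y)
def leg(p,M,*wps,nd=3):
    for q,n in wps:   # one call per waypoint, n rows
        q=np.array(q,float);p0=p.copy();t=[(p0+(q-p0)*k/n,N) for k in range(1,n+1)]
        p,M=plan(p,M,t,nd)
    return p,M
E
python3 - <<'E'
from pp import *
p,M=pose();A=[.5968,.0141]
leg(p,M,(A+[.13],5),(A+[.05],5),(A+[.041],2),(A+[.15],5))
E
```

```text
[[-0.045, 0.057, 0.113, -0.0, 0.0, -0.002], [-0.091, 0.114, 0.226, -0.0, 0.0, -0.002], [-0.136, 0.17, 0.339, -0.0, 0.0, -0.002], [-0.181, 0.227, 0.451, -0.0, 0.0, -0.002], [-0.227, 0.284, 0.564, -0.0, 0.0, -0.002]]
[[0.0, 0.0, 0.064, 0.0, 0.0, 0.0], [0.0, 0.0, 0.128, 0.0, 0.0, 0.0], [0.0, 0.0, 0.192, 0.0, 0.0, 0.0], [0.0, 0.0, 0.256, 0.0, 0.0, 0.0], [0.0, 0.0, 0.32, 0.0, 0.0, 0.0]]
[[0.0, 0.0, 0.018, 0.0, 0.0, 0.0], [0.0, 0.0, 0.036, 0.0, 0.0, 0.0]]
[[0.0, 0.0, -0.087, 0.0, 0.0, 0.0], [0.0, 0.0, -0.174, 0.0, 0.0, 0.0], [0.0, 0.0, -0.262, 0.0, 0.0, 0.0], [0.0, 0.0, -0.349, 0.0, 0.0, 0.0], [0.0, 0.0, -0.436, 0.0, 0.0, 0.0]]
```

Call:
{"method": "apply_moves", "body": {"rows": [[-0.045,0.057,0.113,0,0,-0.002],[-0.091,0.114,0.226,0,0,-0.002],[-0.136,0.17,0.339,0,0,-0.002],[-0.181,0.227,0.451,0,0,-0.002],[-0.227,0.284,0.564,0,0,-0.002]], "claw": 0.45, "newtons": 30}}

```text
clock: 19.92
tcp_pos: [0.5973, 0.015, 0.1291]
orientation: [0.215, 3.134, -0.0]
contact_force: [0.3, -0.0, -0.4]
grip_width: 0.0386
gripper_force: 0.0
```

Call:
{"method": "apply_moves", "body": {"rows": [[0,0,0.064,0,0,0],[0,0,0.128,0,0,0],[0,0,0.192,0,0,0],[0,0,0.256,0,0,0],[0,0,0.32,0,0,0]]}}

```text
clock: 20.55
tcp_pos: [0.5967, 0.0148, 0.0491]
orientation: [0.213, 3.134, 0.0]
contact_force: [0.5, 0.5, -0.1]
grip_width: 0.0381
gripper_force: 0.0
```

Call:
{"method": "apply_moves", "body": {"rows": [[0,0,0.018,0,0,0],[0,0,0.036,0,0,0],[0,0,0.036,0,0,0]]}}

```text
clock: 20.92
tcp_pos: [0.5967, 0.015, 0.0408]
orientation: [0.213, 3.134, 0.0]
contact_force: [0.0, -0.4, -0.2]
grip_width: 0.0387
gripper_force: 0.0
```

Call:
{"method": "apply_moves", "body": {"rows": [[0,0,0,0,0,0],[0,0,0,0,0,0],[0,0,0,0,0,0],[0,0,0,0,0,0]], "claw": 0}}

```text
clock: 21.42
tcp_pos: [0.597, 0.015, 0.0413]
orientation: [0.213, 3.134, 0.0]
contact_force: [-0.9, 0.7, 4.7]
grip_width: 0.0136
gripper_force: 33.5
```

Call:
{"method": "apply_moves", "body": {"rows": [[0,0,-0.06,0,0,0],[0,0,-0.15,0,0,0],[0,0,-0.25,0,0,0],[0,0,-0.35,0,0,0],[0,0,-0.436,0,0,0]]}}

```text
clock: 22.05
tcp_pos: [0.5965, 0.0149, 0.1515]
orientation: [0.213, 3.134, 0.0]
contact_force: [0.5, 0.1, -0.5]
grip_width: 0.0133
gripper_force: 32.7
```

Call:
{"method": "apply_moves", "body": {"rows": [[0.036,0.126,0,0,0,0],[0.071,0.252,0,0,0,0],[0.107,0.379,0,0,0,0],[0.142,0.505,0,0,0,0],[0.178,0.631,0,0,0,0]]}}

```text
clock: 22.68
tcp_pos: [0.5735, 0.1782, 0.1505]
orientation: [0.213, 3.134, 0.0]
contact_force: [0.5, -0.1, -0.7]
grip_width: 0.0133
gripper_force: 32.7
```

Call:
{"method": "apply_moves", "body": {"rows": [[0.036,0.126,0,0,0,0],[0.071,0.252,0,0,0,0],[0.107,0.379,0,0,0,0],[0.142,0.505,0,0,0,0],[0.178,0.631,0,0,0,0]]}}

```text
clock: 23.3
tcp_pos: [0.5507, 0.3404, 0.1505]
orientation: [0.213, 3.134, -0.0]
contact_force: [0.8, 0.3, -0.7]
grip_width: 0.0136
gripper_force: 32.7
```

Call:
{"method": "apply_moves", "body": {"rows": [[0,0,0,0,0,0]]}}

```text
clock: 23.42
tcp_pos: [0.5494, 0.3435, 0.1502]
orientation: [-0.205, -3.134, -0.003]
contact_force: [-1.2, 0.2, -2.0]
grip_width: 0.0135
gripper_force: 32.7
```

Run:
```python
from h import *
p,M=pose();o=r.get_obs();print(p,yawof(M),o['grip_width'],o['joints'].round(2))
f=shot('wrist','w7');T=shot('top')
for n in['tray']:
    for g in(f,T):
        for l in r.landmark_of(g,n)[:1]:print(l,atz(g,l['point'],0.))
        for l in r.outline_of(g,n)[:1]:print(l['conf'],l['rect'],quad(g,l,.03))
for n in['cast1','cast3']:
    for l in r.landmark_of(f,n)[:3]:print(n,l,atz(f,l['point'],p[2]-.018))
    for l in r.landmark_of(T,n)[:4]:print(n,l,atz(T,l['point'],.023))
```

```text
[0.54944036 0.34353226 0.15019063] 1.44041608674317 0.013454634004487041 [-0.81  0.52  0.21  1.71 -0.13  0.93  0.9 ]
{'point': [269.1, 136.9], 'conf': 0.86} [0.49694763 0.30670461 0.        ]
0.8 [160.8, 0.0, 215.2, 264.6] (array([500.4, 310.7]), array([160.7, 209.2]), 81.85)
{'point': [213.4, 231.0], 'conf': 0.95} [0.50479149 0.31755739 0.        ]
0.84 [179.6, 186.6, 72.9, 90.5] (array([494.6, 308.4]), array([162.7, 219.6]), 80.99)
cast1 {'point': [319.4, 246.8], 'conf': 0.77} [0.55033634 0.34350872 0.13219063]
cast1 {'point': [344.9, 202.2], 'conf': 0.84} [ 0.58616785 -0.04825574  0.023     ]
cast1 {'point': [370.5, 205.7], 'conf': 0.72} [ 0.57703282 -0.11874161  0.023     ]
cast1 {'point': [319.7, 219.4], 'conf': 0.61} [0.53823451 0.02073437 0.023     ]
cast1 {'point': [190.6, 210.9], 'conf': 0.43} [0.55886284 0.37675485 0.023     ]
cast3 {'point': [319.4, 246.8], 'conf': 0.77} [0.55033634 0.34350872 0.13219063]
cast3 {'point': [344.9, 202.2], 'conf': 0.84} [ 0.58616785 -0.04825574  0.023     ]
cast3 {'point': [370.5, 205.7], 'conf': 0.72} [ 0.57703282 -0.11874161  0.023     ]
cast3 {'point': [319.7, 219.4], 'conf': 0.61} [0.53823451 0.02073437 0.023     ]
cast3 {'point': [190.6, 210.9], 'conf': 0.43} [0.55886284 0.37675485 0.023     ]
```

View pics/w7.png

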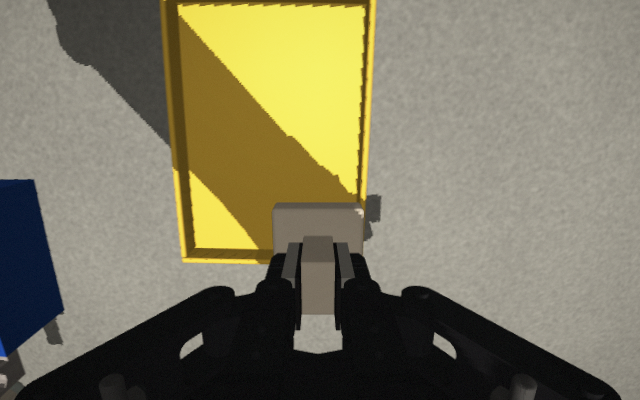

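Call:
{"method": "apply_moves", "body": {"rows": [[0,-0.016,0.1,0,0,0],[0,-0.016,0.22,0,0,0],[0,-0.016,0.34,0,0,0],[0,-0.016,0.44,0,0,0],[0,-0.016,0.48,0,0,0]]}}

```text
clock: 24.55
tcp_pos: [0.5498, 0.335, 0.0283]
orientation: [-0.213, -3.132, 0.002]
contact_force: [-0.1, 1.4, -1.6]
grip_width: 0.0134
gripper_force: 32.7
```

Call:
{"method": "apply_moves", "body": {"rows": [[0,0,0.01,0,0,0],[0,0,0.02,0,0,0],[0,0,0.024,0,0,0],[0,0,0.026,0,0,0]]}}

```text
clock: 25.05
tcp_pos: [0.5508, 0.3359, 0.0238]
orientation: [0.213, 3.134, 0.001]
contact_force: [-0.2, -0.4, -0.8]
grip_width: 0.0136
gripper_force: 32.7
```

Call:
{"method": "apply_moves", "body": {"rows": [[0,0,0,0,0,0],[0,0,0,0,0,0],[0,0,-0.05,0,0,0],[0,0,-0.25,0,0,0],[0,0,-0.506,0,0,0]], "claw": 0.36}}

```text
clock: 25.68
tcp_pos: [0.5498, 0.3352, 0.1494]
orientation: [-0.213, -3.133, 0.002]
contact_force: [1.4, 0.2, 0.2]
grip_width: 0.031
gripper_force: 0.0
```

Call:
{"method": "apply_moves", "body": {"rows": [[-0.011,-0.125,0,0,0,0],[-0.022,-0.25,0,0,0,0],[-0.033,-0.375,0,0,0,0],[-0.044,-0.5,0,0,0,0],[-0.055,-0.625,0,0,0,0]], "claw": 0.45}}

```text
clock: 26.3
tcp_pos: [0.5432, 0.178, 0.1494]
orientation: [0.213, 3.133, 0.001]
contact_force: [-0.4, -0.6, -0.5]
grip_width: 0.0388
gripper_force: 0.0
```

Call:
{"method": "apply_moves", "body": {"rows": [[-0.011,-0.125,0,0,0,0],[-0.022,-0.25,0,0,0,0],[-0.033,-0.375,0,0,0,0],[-0.044,-0.5,0,0,0,0],[-0.055,-0.625,0,0,0,0]]}}

```text
clock: 26.92
tcp_pos: [0.5357, 0.0213, 0.1493]
orientation: [0.213, 3.133, 0.001]
contact_force: [0.2, 0.1, -0.6]
grip_width: 0.0379
gripper_force: 0.0
```

Call:
{"method": "apply_moves", "body": {"rows": [[0,0,0,0,0,0]]}}

```text
clock: 27.05
tcp_pos: [0.5355, 0.0192, 0.1493]
orientation: [0.221, 3.133, -0.001]
contact_force: [0.3, -0.4, 0.5]
grip_width: 0.0384
gripper_force: 0.0
```

```bash
cat > st.py <<'E'
from h import *
p,M=pose();o=r.get_obs();print(p.round(4),yawof(M).round(4),o['clock'],o['grip_width'],o['joints'].round(2))
T=shot('top');S=shot('side')
for l in r.landmark_of(T,'cast1'):print('T',round(l['conf'],2),atz(T,l['point'],.023).round(3),'traylevel',atz(T,l['point'],.005).round(3)[:2])
for l in r.landmark_of(S,'cast1'):print('S',round(l['conf'],2),atz(S,l['point'],.023).round(3),'traylevel',atz(S,l['point'],.005).round(3)[:2])
E
python3 st.py
```

```text
[0.5355 0.0192 0.1493] 1.4302 27.05 0.03838554866606925 [-0.39  0.35  0.29  1.98 -0.13  0.82  1.41]
T 0.82 [0.548 0.329 0.023] traylevel [0.549 0.334]
T 0.82 [ 0.579 -0.116  0.023] traylevel [ 0.581 -0.118]
T 0.76 [ 0.586 -0.048  0.023] traylevel [ 0.588 -0.049]
T 0.19 [ 0.668 -0.064  0.023] traylevel [ 0.671 -0.065]
S 0.78 [0.541 0.012 0.023] traylevel [0.552 0.032]
S 0.6 [ 0.591 -0.042  0.023] traylevel [ 0.603 -0.023]
S 0.57 [ 0.576 -0.122  0.023] traylevel [ 0.587 -0.105]
S 0.51 [0.539 0.313 0.023] traylevel [0.55 0.34]
```

Call:
{"method": "apply_moves", "body": {"rows": [[0,0,0.1,0,0,0],[0,0,0.2,0,0,0],[0,0,0.31,0,0,0],[0,0,0.39,0,0,0],[0,0,0.434,0,0,0]]}}

```text
clock: 27.88
tcp_pos: [0.5352, 0.0235, 0.0388]
orientation: [-0.21, -3.133, -0.0]
contact_force: [0.0, -0.2, 0.7]
grip_width: 0.038
gripper_force: 0.0
```

Call:
{"method": "apply_moves", "body": {"rows": [[0,0,0,0,0,0],[0,0,0,0,0,0],[0,0,0,0,0,0],[0,0,0,0,0,0],[0,0,0,0,0,0]], "claw": 0}}

```text
clock: 28.5
tcp_pos: [0.5357, 0.0223, 0.0401]
orientation: [0.213, 3.134, 0.0]
contact_force: [-0.4, 0.0, 0.8]
grip_width: 0.0137
gripper_force: 34.2
```

Call:
{"method": "apply_moves", "body": {"rows": [[0,0,-0.06,0,0,0],[0,0,-0.15,0,0,0],[0,0,-0.25,0,0,0],[0,0,-0.35,0,0,0],[0,0,-0.434,0,0,0]]}}

```text
clock: 29.12
tcp_pos: [0.5358, 0.0222, 0.1503]
orientation: [0.213, 3.133, 0.001]
contact_force: [1.1, -0.1, -1.2]
grip_width: 0.0138
gripper_force: 33.9
```

Call:
{"method": "apply_moves", "body": {"rows": [[0.05,0.126,0,0,0,0],[0.1,0.252,0,0,0,0],[0.15,0.379,0,0,0,0],[0.2,0.505,0,0,0,0],[0.253,0.631,0,0,0,0]]}}

```text
clock: 29.75
tcp_pos: [0.4941, 0.1881, 0.1494]
orientation: [0.213, 3.133, 0.001]
contact_force: [0.5, 0.1, -1.0]
grip_width: 0.0133
gripper_force: 34.0
```

Call:
{"method": "apply_moves", "body": {"rows": [[0.05,0.126,0,0,0,0],[0.1,0.252,0,0,0,0],[0.15,0.379,0,0,0,0],[0.2,0.505,0,0,0,0],[0.253,0.631,0,0,0,0]]}}

```text
clock: 30.38
tcp_pos: [0.4527, 0.353, 0.1494]
orientation: [0.213, 3.134, 0.001]
contact_force: [-0.2, 0.3, -0.3]
grip_width: 0.0129
gripper_force: 34.0
```

Call:
{"method": "apply_moves", "body": {"rows": [[0,0,0,0,0,0],[0,0,0,0,0,0]]}}

```text
clock: 30.62
tcp_pos: [0.4531, 0.3513, 0.1488]
orientation: [0.213, 3.134, -0.001]
contact_force: [-0.2, 0.7, -1.8]
grip_width: 0.0131
gripper_force: 33.9
```

Call:
{"method": "apply_moves", "body": {"rows": [[0,0,0.1,0,0,0],[0,0,0.22,0,0,0],[0,0,0.34,0,0,0],[0,0,0.43,0,0,0],[0,0,0.48,0,0,0]]}}

```text
clock: 31.25
tcp_pos: [0.4532, 0.3502, 0.0276]
orientation: [-0.216, -3.134, 0.002]
contact_force: [0.2, -0.0, -0.8]
grip_width: 0.0138
gripper_force: 33.9
```

Call:
{"method": "apply_moves", "body": {"rows": [[0,0,0.01,0,0,0],[0,0,0.02,0,0,0],[0,0,0.024,0,0,0],[0,0,0.024,0,0,0]]}}

```text
clock: 31.75
tcp_pos: [0.4531, 0.3522, 0.0227]
orientation: [0.213, 3.134, 0.001]
contact_force: [0.2, -0.6, -1.3]
grip_width: 0.0136
gripper_force: 33.9
```

Call:
{"method": "apply_moves", "body": {"rows": [[0,0,0,0,0,0],[0,0,0,0,0,0],[0,0,-0.05,0,0,0],[0,0,-0.25,0,0,0],[0,0,-0.504,0,0,0]], "claw": 0.36}}

```text
clock: 32.38
tcp_pos: [0.4522, 0.3514, 0.1485]
orientation: [-0.213, -3.133, 0.003]
contact_force: [0.6, 0.9, -0.6]
grip_width: 0.0306
gripper_force: 0.0
```

Call:
{"method": "apply_moves", "body": {"rows": [[-0.075,-0.153,0,0,0,0],[-0.15,-0.305,0,0,0,0],[-0.226,-0.458,0,0,0,0],[-0.3,-0.61,0,0,0,0],[-0.377,-0.763,0,0,0,0]], "claw": 0.45}}

```text
clock: 33.0
tcp_pos: [0.5209, 0.1491, 0.1484]
orientation: [0.213, 3.133, 0.001]
contact_force: [-0.6, 0.7, -0.3]
grip_width: 0.0383
gripper_force: 0.0
```

Call:
{"method": "apply_moves", "body": {"rows": [[-0.075,-0.153,0,0,0,0],[-0.15,-0.305,0,0,0,0],[-0.226,-0.458,0,0,0,0],[-0.3,-0.61,0,0,0,0],[-0.377,-0.763,0,0,0,0]]}}

```text
clock: 33.62
tcp_pos: [0.5885, -0.0527, 0.1483]
orientation: [0.213, 3.133, 0.001]
contact_force: [0.9, 1.1, -0.8]
grip_width: 0.0384
gripper_force: 0.0
```

Call:
{"method": "apply_moves", "body": {"rows": [[0,0,0,0,0,0],[0,0,0,0,0,0]]}}

```text
clock: 33.88
tcp_pos: [0.588, -0.051, 0.1478]
orientation: [0.213, 3.134, 0.001]
contact_force: [-1.0, 0.1, 0.0]
grip_width: 0.0381
gripper_force: 0.0
```

```bash
python3 st.py
```

```text
[ 0.588  -0.051   0.1478] 1.4351 33.875 0.038077471189234484 [-0.25  0.44  0.3   1.86 -0.17  0.87  1.57]
T 0.88 [0.557 0.342 0.023] traylevel [0.558 0.347]
T 0.83 [0.458 0.357 0.023] traylevel [0.458 0.362]
S 0.63 [ 0.598 -0.035  0.023] traylevel [ 0.61  -0.016]
S 0.57 [0.454 0.308 0.023] traylevel [0.463 0.335]
S 0.5 [0.535 0.3   0.023] traylevel [0.545 0.327]
S 0.46 [ 0.575 -0.118  0.023] traylevel [ 0.586 -0.101]
```

Run:
```python
from h import *
f=shot('wrist','w8');S=shot('side')
print(proj(f,[[.5877,-.0513,.037],[.5877,-.0513,.067],[.5786,-.1167,.067]]).round(0))
for l in r.outline_of(f,'cast3')[:3]:print(l['conf'],l['rect'])
for l in r.landmark_of(S,'cast3')[:5]:print('S',round(l['conf'],2),atz(S,l['point'],.023).round(3))
```

```text
[[317. 200.]
 [317. 211.]
 [224. 211.]]
0.91 [205.5, 168.6, 58.1, 59.4]
0.61 [289.6, 168.2, 54.7, 64.3]
0.55 [600.5, 0.0, 38.7, 165.8]
S 0.56 [0.54  0.303 0.023]
S 0.55 [ 0.58  -0.119  0.023]
S 0.53 [ 0.597 -0.042  0.023]
```

View pics/w8.png

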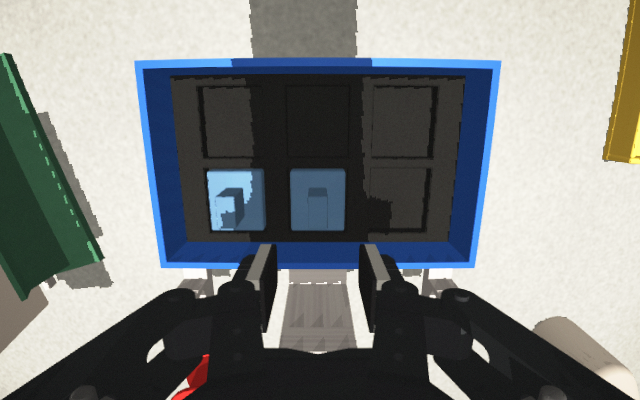

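Both blue casts sit in their cavities, at (318,200) and (236,200), and the other cavities are empty. Next I'll pick the middle one.

Call:
{"method": "apply_moves", "body": {"rows": [[0,0,0.1,0,0,0],[0,0,0.2,0,0,0],[0,0,0.31,0,0,0],[0,0,0.39,0,0,0],[0,0,0.427,0,0,0]]}}

```text
clock: 34.9
tcp_pos: [0.5876, -0.0513, 0.0394]
orientation: [-0.212, -3.133, 0.0]
contact_force: [-0.9, -0.9, 0.5]
grip_width: 0.0386
gripper_force: 0.0
```

Call:
{"method": "apply_moves", "body": {"rows": [[0,0,0,0,0,0],[0,0,0,0,0,0],[0,0,0,0,0,0],[0,0,0,0,0,0],[0,0,0,0,0,0]], "claw": 0}}

```text
clock: 35.52
tcp_pos: [0.5883, -0.0514, 0.041]
orientation: [0.213, 3.134, 0.0]
contact_force: [-1.4, 0.0, 2.7]
grip_width: 0.0131
gripper_force: 33.7
```

Call:
{"method": "apply_moves", "body": {"rows": [[0,0,-0.06,0,0,0],[0,0,-0.15,0,0,0],[0,0,-0.25,0,0,0],[0,0,-0.35,0,0,0],[0,0,-0.434,0,0,0]]}}

```text
clock: 36.15
tcp_pos: [0.5883, -0.0516, 0.1511]
orientation: [0.213, 3.133, 0.0]
contact_force: [-1.3, 0.5, -0.9]
grip_width: 0.0137
gripper_force: 33.2
```

Call:
{"method": "apply_moves", "body": {"rows": [[0.036,0.124,0,0,0,0],[0.072,0.247,0,0,0,0],[0.108,0.371,0,0,0,0],[0.144,0.494,0,0,0,0],[0.18,0.618,0,0,0,0]]}}

```text
clock: 36.78
tcp_pos: [0.5642, 0.1086, 0.1501]
orientation: [0.213, 3.134, 0.001]
contact_force: [0.3, -0.2, -0.2]
grip_width: 0.0133
gripper_force: 33.2
```

Call:
{"method": "apply_moves", "body": {"rows": [[0.036,0.124,0,0,0,0],[0.072,0.247,0,0,0,0],[0.108,0.371,0,0,0,0],[0.144,0.494,0,0,0,0],[0.18,0.618,0,0,0,0]]}}

```text
clock: 37.4
tcp_pos: [0.5406, 0.2678, 0.1501]
orientation: [0.213, 3.134, 0.001]
contact_force: [0.4, 0.2, -1.4]
grip_width: 0.0135
gripper_force: 33.2
```

Call:
{"method": "apply_moves", "body": {"rows": [[0,0,0,0,0,0],[0,0,0,0,0,0]]}}

```text
clock: 37.65
tcp_pos: [0.5409, 0.2661, 0.1496]
orientation: [0.213, 3.134, -0.001]
contact_force: [-0.1, -0.7, -0.9]
grip_width: 0.0129
gripper_force: 33.2
```

Run:
```python
from h import *
f=shot('wrist','w9');p,M=pose();print(p,yawof(M))
for l in r.outline_of(f,'cast1')[:5]:
    x,y,w,h=l['rect'];print(round(l['conf'],2),np.round(l['rect']),atz(f,[x+w/2,y+h/2],.02).round(3))
```

```text
[0.54103604 0.26556559 0.14955122] 1.4337330211713
0.93 [372. 167.  55.  57.] [0.551 0.335 0.02 ]
0.89 [380.  39.  61.  70.] [0.454 0.351 0.02 ]
0.69 [272. 204.  92. 110.] [0.6   0.257 0.02 ]
```

View pics/w9.png

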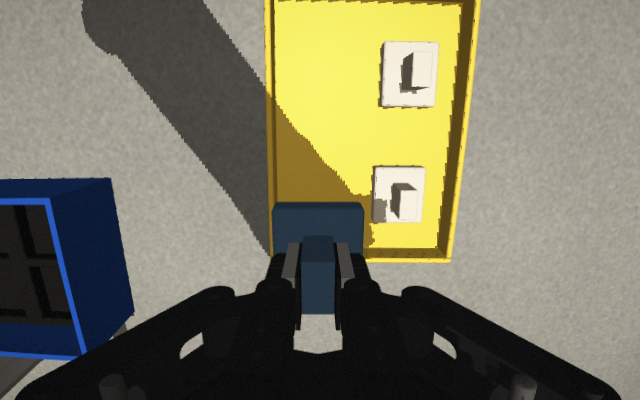

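White casts lie flat with stubs up at (408,75) and (398,195). The blue one now goes into its place.

Call:
{"method": "apply_moves", "body": {"rows": [[0,0.002,0.1,0,0,0],[0,0.002,0.22,0,0,0],[0,0.002,0.34,0,0,0],[0,0.002,0.43,0,0,0],[0,0.002,0.48,0,0,0]]}}

```text
clock: 38.38
tcp_pos: [0.5406, 0.266, 0.0281]
orientation: [-0.215, -3.133, 0.002]
contact_force: [0.1, -0.4, -0.2]
grip_width: 0.0132
gripper_force: 33.2
```

Call:
{"method": "apply_moves", "body": {"rows": [[0,0,0.01,0,0,0],[0,0,0.02,0,0,0],[0,0,0.024,0,0,0],[0,0,0.024,0,0,0]]}}

```text
clock: 38.88
tcp_pos: [0.5409, 0.2676, 0.0235]
orientation: [0.213, 3.134, 0.001]
contact_force: [0.1, 0.3, -0.9]
grip_width: 0.0135
gripper_force: 33.2
```

Call:
{"method": "apply_moves", "body": {"rows": [[0,0,0,0,0,0],[0,0,0,0,0,0],[0,0,-0.05,0,0,0],[0,0,-0.25,0,0,0],[0,0,-0.504,0,0,0]], "claw": 0.36}}

```text
clock: 39.5
tcp_pos: [0.54, 0.2669, 0.1492]
orientation: [-0.213, -3.133, 0.002]
contact_force: [0.4, -0.5, 0.2]
grip_width: 0.0307
gripper_force: 0.0
```

Call:
{"method": "apply_moves", "body": {"rows": [[-0.036,-0.15,0,0,0,0],[-0.072,-0.3,0,0,0,0],[-0.108,-0.45,0,0,0,0],[-0.144,-0.6,0,0,0,0],[-0.18,-0.749,0,0,0,0]], "claw": 0.45}}

```text
clock: 40.12
tcp_pos: [0.5602, 0.0745, 0.1491]
orientation: [0.213, 3.133, 0.001]
contact_force: [0.3, 0.2, 0.1]
grip_width: 0.0387
gripper_force: 0.0
```

Call:
{"method": "apply_moves", "body": {"rows": [[-0.036,-0.15,0,0,0,0],[-0.072,-0.3,0,0,0,0],[-0.108,-0.45,0,0,0,0],[-0.144,-0.6,0,0,0,0],[-0.18,-0.749,0,0,0,0]]}}

```text
clock: 40.75
tcp_pos: [0.5795, -0.1172, 0.1491]
orientation: [0.213, 3.133, 0.0]
contact_force: [-0.1, 0.7, 0.0]
grip_width: 0.0385
gripper_force: 0.0
```

Call:
{"method": "apply_moves", "body": {"rows": [[0,0,0,0,0,0],[0,0,0,0,0,0]]}}

```text
clock: 41.0
tcp_pos: [0.5793, -0.1152, 0.1485]
orientation: [0.213, 3.134, 0.001]
contact_force: [0.6, 0.8, -0.4]
grip_width: 0.0384
gripper_force: 0.0
```

```bash
python3 st.py
python3 - <<'E'
from h import *
f=shot('wrist');print(proj(f,[[.5786,-.1167,.037]]))
for l in r.outline_of(f,'cast3')[:3]:print(l['conf'],l['rect'])
E
```

```text
[ 0.5793 -0.1152  0.1485] 1.4354 41.0 0.03840728849551222 [-0.15  0.44  0.32  1.86 -0.18  0.87  1.69]
T 0.87 [0.546 0.279 0.023] traylevel [0.547 0.283]
T 0.76 [0.556 0.329 0.023] traylevel [0.558 0.334]
T 0.53 [0.457 0.342 0.023] traylevel [0.457 0.347]
S 0.56 [0.526 0.241 0.023] traylevel [0.537 0.266]
S 0.54 [0.53  0.306 0.023] traylevel [0.54  0.333]
S 0.52 [0.449 0.32  0.023] traylevel [0.458 0.348]
S 0.52 [ 0.577 -0.122  0.023] traylevel [ 0.589 -0.105]
[[315.62546779 199.42741196]]
0.61 [288.2, 168.2, 52.6, 58.6]
```

Call:
{"method": "apply_moves", "body": {"rows": [[0,-0.003,0.1,0,0,0],[0,-0.003,0.2,0,0,0],[0,-0.003,0.31,0,0,0],[0,-0.003,0.39,0,0,0],[0,-0.003,0.43,0,0,0]]}}

```text
clock: 41.92
tcp_pos: [0.5787, -0.1163, 0.0394]
orientation: [-0.212, -3.133, -0.0]
contact_force: [-0.8, 0.4, -0.8]
grip_width: 0.0383
gripper_force: 0.0
```

Call:
{"method": "apply_moves", "body": {"rows": [[0,0,0,0,0,0],[0,0,0,0,0,0],[0,0,0,0,0,0],[0,0,0,0,0,0],[0,0,0,0,0,0]], "claw": 0}}

```text
clock: 42.55
tcp_pos: [0.5794, -0.1166, 0.041]
orientation: [0.213, 3.134, 0.0]
contact_force: [-0.4, 0.5, 1.8]
grip_width: 0.0134
gripper_force: 33.2
```

Call:
{"method": "apply_moves", "body": {"rows": [[0,0,-0.06,0,0,0],[0,0,-0.15,0,0,0],[0,0,-0.25,0,0,0],[0,0,-0.35,0,0,0],[0,0,-0.434,0,0,0]]}}

```text
clock: 43.18
tcp_pos: [0.5794, -0.1168, 0.1511]
orientation: [0.213, 3.133, 0.0]
contact_force: [0.1, -1.2, -1.9]
grip_width: 0.0136
gripper_force: 32.8
```

Call:
{"method": "apply_moves", "body": {"rows": [[0.076,0.15,0,0,0,0],[0.152,0.302,0,0,0,0],[0.228,0.452,0,0,0,0],[0.304,0.603,0,0,0,0],[0.38,0.754,0,0,0,0]]}}

```text
clock: 43.8
tcp_pos: [0.5102, 0.0842, 0.1501]
orientation: [0.213, 3.133, 0.001]
contact_force: [1.2, 0.4, -1.2]
grip_width: 0.0133
gripper_force: 32.8
```

Call:
{"method": "apply_moves", "body": {"rows": [[0.076,0.15,0,0,0,0],[0.152,0.302,0,0,0,0],[0.228,0.452,0,0,0,0],[0.304,0.603,0,0,0,0],[0.38,0.754,0,0,0,0]]}}

```text
clock: 44.42
tcp_pos: [0.4416, 0.2838, 0.1501]
orientation: [0.213, 3.133, 0.001]
contact_force: [0.6, 0.3, -1.6]
grip_width: 0.0137
gripper_force: 32.8
```

Call:
{"method": "apply_moves", "body": {"rows": [[0,0,0,0,0,0],[0,0,0,0,0,0]]}}

```text
clock: 44.68
tcp_pos: [0.4421, 0.282, 0.1496]
orientation: [0.213, 3.134, -0.0]
contact_force: [-0.3, -1.0, -1.9]
grip_width: 0.0135
gripper_force: 32.8
```

```bash
python3 - <<'E'
from h import *
f=shot('wrist','w10');p,M=pose();print(p,yawof(M))
for l in r.outline_of(f,'cast1')[:5]:
    x,y,w,h=l['rect'];print(round(l['conf'],2),np.round(l['rect']),atz(f,[x+w/2,y+h/2],.02).round(3))
E
python3 st.py
```

```text
[0.44237564 0.28142496 0.14946509] 1.4336022769818422
0.95 [368. 269.  47.  26.] [0.534 0.338 0.02 ]
0.77 [301. 315.  34.  11.] [0.566 0.265 0.02 ]
0.7 [269. 203.  92. 112.] [0.501 0.271 0.02 ]
[0.4425 0.2812 0.1494] 1.433 44.775 0.013597349784044966 [-0.85  0.33  0.21  2.   -0.09  0.81  0.84]
T 0.69 [0.558 0.328 0.023] traylevel [0.559 0.333]
T 0.69 [0.547 0.272 0.023] traylevel [0.548 0.276]
T 0.42 [0.441 0.305 0.023] traylevel [0.441 0.309]
S 0.66 [0.455 0.312 0.023] traylevel [0.463 0.339]
S 0.65 [0.534 0.257 0.023] traylevel [0.545 0.283]
S 0.5 [0.502 0.459 0.023] traylevel [0.512 0.489]
S 0.42 [0.55  0.324 0.023] traylevel [0.561 0.351]
```

View pics/w10.png

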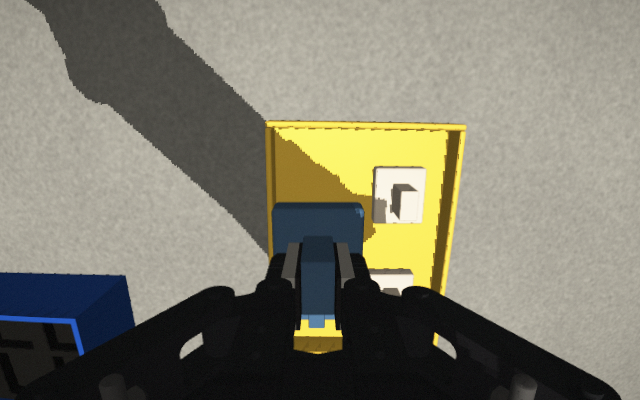

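The second white cast lies where I placed it, at (398,195), so the network simply missed it. Space for the last cast is clear, so I'll place it, rise and check.

Call:
{"method": "apply_moves", "body": {"rows": [[0,0.002,0.1,0,0,0],[0,0.002,0.22,0,0,0],[0,0.002,0.34,0,0,0],[0,0.002,0.43,0,0,0],[0,0.002,0.48,0,0,0]]}}

```text
clock: 45.6
tcp_pos: [0.4417, 0.2825, 0.028]
orientation: [-0.214, -3.133, 0.002]
contact_force: [1.2, 0.2, 0.0]
grip_width: 0.0128
gripper_force: 32.8
```

Call:
{"method": "apply_moves", "body": {"rows": [[0,0,0.01,0,0,0],[0,0,0.02,0,0,0],[0,0,0.024,0,0,0],[0,0,0.024,0,0,0]]}}

```text
clock: 46.1
tcp_pos: [0.4422, 0.2833, 0.0235]
orientation: [0.213, 3.134, 0.001]
contact_force: [0.7, -1.0, -1.0]
grip_width: 0.0134
gripper_force: 32.8
```

Call:
{"method": "apply_moves", "body": {"rows": [[0,0,0,0,0,0],[0,0,0,0,0,0],[0,0,-0.05,0,0,0],[0,0,-0.25,0,0,0],[0,0,-0.5,0,0,0]], "claw": 0.36}}

```text
clock: 46.72
tcp_pos: [0.4412, 0.2825, 0.1493]
orientation: [-0.213, -3.133, 0.003]
contact_force: [1.0, 1.1, 0.6]
grip_width: 0.0309
gripper_force: 0.0
```

Call:
{"method": "apply_moves", "body": {"rows": [[0.06,-0.2,-0.1,0,0,0],[0.06,-0.4,-0.2,0,0,0],[0.06,-0.55,-0.3,0,0,0],[0.06,-0.7,-0.4,0,0,0],[0.06,-0.7,-0.4,0,0,0]]}}

```text
clock: 47.35
tcp_pos: [0.4041, 0.1095, 0.2504]
orientation: [0.22, 3.13, 0.005]
contact_force: [0.3, 1.3, 0.1]
grip_width: 0.0307
gripper_force: 0.0
```

```bash
python3 st.py
python3 - <<'E'
from h import *
S=shot('side','s11');T=shot('top','t11')
im=np.hstack([cv2.imread('pics/t11.png')[120:290,170:490],cv2.imread('pics/s11.png')[150:320,180:430]])
cv2.imwrite('pics/c11.png',cv2.resize(im,None,fx=1.4,fy=1.4))
for n in('glue','jar','spool'):
    for l in r.landmark_of(T,n)[:1]:print(n,atz(T,l['point'],0))
E
```

```text
[0.4041 0.1095 0.2504] 1.4303 47.35 0.03068633579242829 [-0.72  0.01  0.31  2.13 -0.    1.01  1.02]
T 0.82 [0.454 0.344 0.023] traylevel [0.454 0.349]
T 0.73 [0.55  0.266 0.023] traylevel [0.551 0.27 ]
T 0.66 [0.558 0.33  0.023] traylevel [0.56  0.334]
T 0.58 [0.444 0.276 0.023] traylevel [0.444 0.28 ]
S 0.48 [0.456 0.33  0.023] traylevel [0.465 0.357]
S 0.44 [0.436 0.262 0.023] traylevel [0.445 0.288]
S 0.36 [0.76  0.15  0.023] traylevel [0.776 0.174]
glue [0.55492426 0.33869442 0.        ]
jar [ 0.53705295 -0.34439709  0.        ]
spool [ 0.7722466  -0.19117422  0.        ]
```

View pics/c11.png

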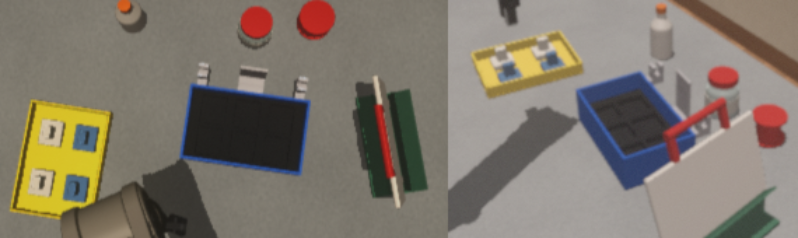

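Run:
```python
from h import *
S=shot('side');T=shot('top')
a=r.landmark_of(T,'lid_bar');b=r.landmark_of(S,'lid_bar')
print(a[:1],b[:1]);print(tri((T,S),[a[0]['point'],b[0]['point']]) if a and b else '')
```

```text
[{'point': [445.2, 217.2], 'conf': 0.59}] [{'point': [356.4, 233.4], 'conf': 0.74}]
[ 0.53279873 -0.2738879   0.21891939]
```

```bash
python3 -c "
from bench import r
print(r.hand_in())"
```

```text
the job is handed in; nothing more can be done
None
```

The job is handed in (the call returned no verdict): the lid stands handle up in the rack's slot, leaning about 0.28 rad against one wall, and all four casts present lie flat in the tray, stubs up and none stacked; the glue, jar and spool were left where they stood.

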